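# Dock the tyre-booster tank and shut its ball valve

## Task

Lift the tyre-booster air tank by its carry handle and set it down, without dropping it, fully home in the blue charging cradle with its valve over the yellow front lip, the valve still open, and let go. Then turn the red lever about a quarter turn clockwise (seen from above), feel for its hard stop and press it firmly home there, so that the valve is fully shut, without wrenching it; leave it so, with the tank still seated. Leave the other things on the bench alone.

Things in the scene. Friction and masses are not known exactly. Their poses are not given: they have to be found in the camera images.
- carry_grip (a point): Centre of the loose tank's carry handle: a black bar 96 long (tank x), 18 wide, 14 high, 100 above the tank's underside, 25 free below it. The tank (about 0.8 kg) is an aluminium barrel, 60 diameter, on a black rubber foot 130 x 60. Axes are the tank's: x from valve end to plain end, z up. At the start it stands on the bench, valve roughly towards the robot.
- tank_base (a point): Centre of the underside of the tank's rubber foot (130 long in x, 60 wide in y), the tank's axes. Directly below point carry_grip by 100.
- stem_top (a point): Axis of the valve's upright stem about which the red lever turns, at the lever's mid-height: 92 from the tank's centre towards the valve end (tank x = -92), 74 above the tank's underside. The brass valve body is below it, its outlet pointing to tank -x.
- lever_grip (a point): Middle of the red lever's grip, 65 from the stem axis; sleeve 18 wide, 12 thick, ending 33 beyond this point. x axis: from grip to stem. Open, the lever points to tank -x (start: within 20 deg); it turns clockwise seen from above to a hard stop near tank +y: shut. The stop differs from valve to valve, 80 to 100 deg from tank -x, and is only felt. Friction 0.2 N m (3 N here); stays where left.
- neck (a joint): Elastic twist of the valve body on the tank's neck, rad, 0 at rest, 40 N m per rad, springs back; negative when the lever is pressed clockwise. Merely turning the lever gives about -0.005; beyond -0.010 (0.4 N m about the stem, 6 N at the grip point) it is pressed home on its stop; beyond 0.05 either way (2 N m, the gripper's own twist included) the valve is wrenched.
- cradle: Blue cradle fixed to the bench. Origin: bay centre, at bench height. Bay floor 10 high, bay 136 (x) by 66 (y): 3 play all round, so the tank shifts when the lever is pressed. Side walls 41 high, flares to 54, 88 apart; back wall (+x) 44 high, black gauge behind it 94 high; yellow lip 24 high at -x, the valve end. Tank seated: axes agree, carry handle's centre 110 above the bench.
- cogs: Bystander: stack of bicycle sprockets, 88 diameter, 30 high, lying flat. Origin at its underside.
- tyre_lever: Bystander: orange plastic tyre lever, 125 long, 8 high.
- sealant: Bystander: green bottle, 60 diameter, 150 high. Origin at its underside.
- grease: Bystander: low jar with a blue lid, 68 diameter, 60 high.
- spanner: Bystander: steel spanner, 160 long, lying flat.
- pedal: Bystander: black bicycle pedal, 90 x 60, 22 high.

How it is judged:
By the outcome, as a careful person would: the job done as asked, in the order asked, and still so for the second after the job is handed in, with the robot touching nothing.
It also fails if it takes over 69 s, if anything falls off the work surface, if the arm or the gripper's body presses on something with over 40 N, if the wrist force passes 120 N, or if a joint passes its speed limit or range.

## Robot

A 6-joint arm with a two-finger parallel gripper is mounted at the origin on the work surface. World frame = base frame: x ahead of the robot, y to its left, z up, the work surface at z = 0. Lengths are in m, angles in rad, forces in N, time in s.
With the tool pointing down it reaches from about 0.375 to 0.9 m from the base axis. Payload 3.1 kg.
Tool frame: the origin (TCP) lies between the finger pads; the fingertips stand 8 mm ahead of it and the grasp point (between the pads) lies 11 mm behind it (manip.tip_extent is the distance from the TCP to the fingertips, in m); z points along the fingers, x is the direction in which the jaws open and shut, and the axes are right-handed (so a half turn about z gives the same grasp; the last joint's range is limited). The gripper opens to 85 mm and grips with 20 to 120 N. Pads are 22 mm wide; open, the fingers measure 114 mm over their backs; the gripper's body (76 mm by 85 mm) begins 54 mm behind the grasp point. The pads swing forward as they close: fully open they stand 13 mm farther back than shut.
Start: joints at [-1.349, 0.527, 1.433, -0, 1.181, -0.178], TCP at [0.244, -0.575, 0.239] pointing down, gripper open.
Joint ranges: [-3.08, 3.08], [-0.75, 2.2], [0.22, 2.44], [-1.43, 4.57], [0, 2.65], [-2.85, 2.85]. Speed limits (rad/s): [2.79, 2.79, 3.14, 3.14, 3.14, 3.14].

## Interface

Orientations are given as a unit quaternion [x, y, z, w].
In Python, from station import manip gives the robot as it stands.
- The arm moves only by the tool move_arm, never from a script. Its argument "deltas" is a list that holds one entry, the list of rows, each a list of 4 numbers: the shift along the tool's x, y, z in m, then the turn about the tool's z in degrees. A call has 1 to 20 rows; each row is the pose to reach, as a shift and turn from the pose measured when the call began, along the tool's axes at that moment; what a row does not reach only later rows make up. A row lasts 1/12 s, in which the tool goes at most 41.7 mm and 7.16 degrees, less where a joint would pass 70% of its speed; a pose out of reach is approached as far as the arm can. A call with a gripper value outside its range is refused whole. "gripper" is the opening, from 0 (shut) to 1 (fully open), set as the call begins (left out, the last holds). The fingers move at their own pace and stop on an object; "squeeze" is the grip in N (left out, the last holds). Time passes only in rows, so rows that repeat a pose let the fingers close. It gives the time, the measured TCP pose, the force and the opening at its end, in the units of the state.
- manip.sense(): the state, without advancing time (a new reading comes with each control period).
- manip.snapshot(name): name is "side" or "top" or "wrist"; returns a dict with "img" (480x640x3 uint8, red, green, blue), "vertical_fov" (degrees; the focal length in pixels is half the picture's height over the tangent of half this angle, whatever the lens; pixels are square), "cx", "cy" (the principal point, pixels), "origin" and "orientation" of the camera in the world. Camera axes: x right, y down, z forward; pixel columns grow to the right and rows downward; lengths in m; the calibration is good to about 2 mm. The wrist camera is an equidistant fisheye: a pixel r from the principal point sees the ray r / f radians off the axis. A picture is of the moment at which its call begins. There is no depth.
- manip.sign_off(): hands the job in, once; it reports no verdict.
The state is a dict: "t": time; "q": joint angles; "qd": joint speeds; "tau": joint torques, N m; "tcp_pos": TCP position; "tool_rot": TCP orientation; "force": force on the tool from outside, world axes, zero at the start; "ft_torque": the same for the moment, N m; "finger_gap": opening from 0.0 (shut) to 1.0 (fully open).
Only numpy, scipy, OpenCV 4.12 (cv2) and the standard library are available. Lean on these libraries where they do the work, as an engineer would, in place of code of your own. Each camera call takes 0.05 s, during which the arm holds its last target.

## Working session

There is one attempt and no reset: what is moved stays moved. The work goes in short steps, Python scripts to look and compute and a tool call to move; the robot and the scene stay as the last step left them, time stands still between calls to the robot, and variables do not carry over. Pictures are saved under pics/ and viewed, and the job is handed in when it is done.

Besides the shell and the picture viewer there is one more tool, called after "Call:" as name([rows], argument=value, ...), one row to a line, values as JSON. move_arm: Moves the arm, as the interface text tells. Its arguments: {"type":"object","properties":{"deltas":{"type":"array"},"gripper":{"type":"number"},"squeeze":{"type":"number"}},"required":["deltas"]}

```bash
ls; mkdir -p pics; python3 - <<'E'
from station import manip
import cv2
print(manip.sense())
for n in ["side","top","wrist"]:
    s=manip.snapshot(n); cv2.imwrite(f"pics/{n}0.png",s["img"][:,:,::-1]); print(n,{k:v for k,v in s.items() if k!="img"})
E
```

```text
pics
{'t': 0.0, 'q': array([-1.34851378e+00,  5.28481186e-01,  1.43391822e+00, -7.61842992e-08,
        1.18139895e+00, -1.78521540e-01]), 'qd': array([-0.00019367,  0.00037872, -0.00100327, -0.00052665, -0.00116552,
       -0.00158987]), 'tau': array([-7.92678247e-05, -4.42350054e+01, -1.78025132e+01, -3.14918962e-04,
        8.33515311e-03, -8.58371124e-06]), 'tcp_pos': array([ 0.24370542, -0.57475946,  0.23831931]), 'tool_rot': array([ 8.33713730e-01, -5.52195799e-01, -7.96734132e-04, -7.62560702e-04]), 'force': array([ 0.22719492, -0.70641973, -0.18082713]), 'ft_torque': array([-0.00996615,  0.01335318,  0.02863203]), 'finger_gap': 1.0008316297447915}
side {'vertical_fov': 46.50275793794134, 'cx': 312.0078508708215, 'cy': 240.07480730789774, 'origin': array([0.42685669, 0.86068117, 0.89640165]), 'orientation': array([-0.07676018,  0.90927114, -0.40662763,  0.04458529])}
top {'vertical_fov': 54.74529212594545, 'cx': 318.86614551403864, 'cy': 236.76001808047067, 'origin': array([0.4237147 , 0.01254428, 1.3240734 ]), 'orientation': array([-0.70205649,  0.70857605, -0.0521742 ,  0.04810941])}
wrist {'vertical_fov': 65.70646984690485, 'cx': 319.24810174590675, 'cy': 234.7877383942453, 'origin': array([ 0.31261254, -0.54606931,  0.37296684]), 'orientation': array([ 0.82490677, -0.5462068 , -0.08091366,  0.12099558])}
```

View pics/top0.png

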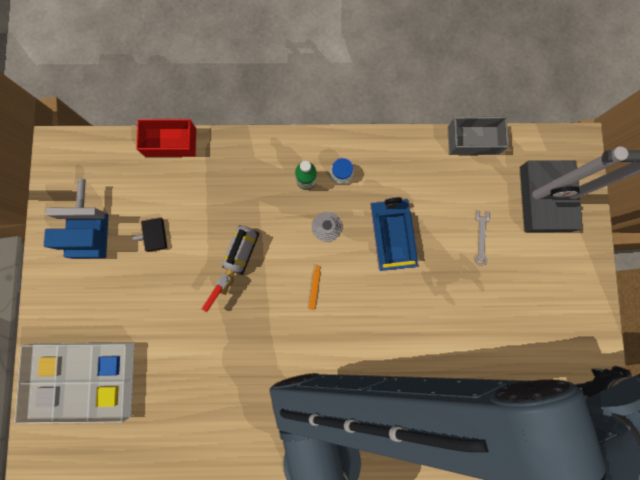

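View pics/side0.png

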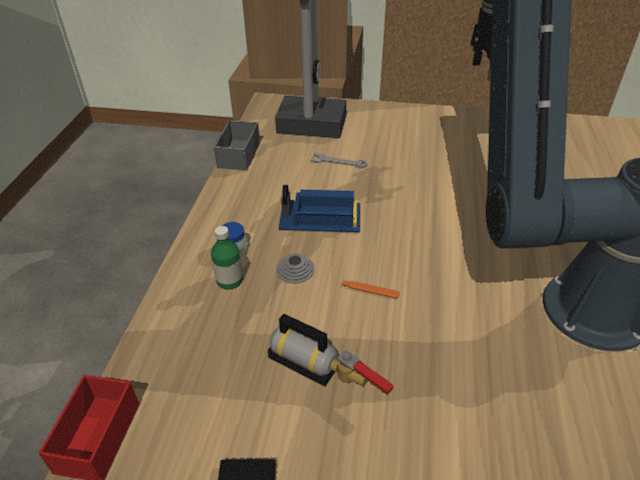

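View pics/wrist0.png

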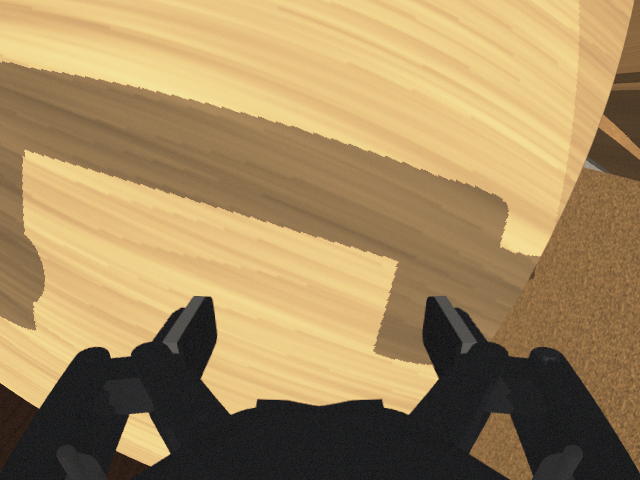

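The top view shows the tank at about (238,250) with the red lever at (213,298). The cradle is at about (396,236) with its yellow lip at (400,265), and the arm is clear of both. Next I'll zoom in to measure.

```bash
cat > h.py <<'E'
import numpy as np, cv2
from scipy.spatial.transform import Rotation as R
from station import manip
def ray(s,u,v):
    h=s["img"].shape[0]; f=h/2/np.tan(np.radians(s["vertical_fov"]/2))
    d=np.array([(u-s["cx"]),(v-s["cy"]),f]); 
    if s.get("fish"):
        r=np.hypot(d[0],d[1]); th=r/f; d=np.array([d[0]/r*np.sin(th),d[1]/r*np.sin(th),np.cos(th)]) if r>0 else np.array([0,0,1.])
    d=R.from_quat(s["orientation"]).apply(d/np.linalg.norm(d)); return np.array(s["origin"]),d
def onz(s,u,v,z):
    o,d=ray(s,u,v); return o+d*(z-o[2])/d[2]
def tri(s1,p1,s2,p2):
    o1,d1=ray(s1,*p1);o2,d2=ray(s2,*p2)
    A=np.stack([d1,-d2],1); t=np.linalg.lstsq(A,o2-o1,rcond=None)[0]
    a=o1+d1*t[0];b=o2+d2*t[1]; return (a+b)/2,np.linalg.norm(a-b)
def proj(s,P):
    p=R.from_quat(s["orientation"]).inv().apply(np.array(P)-s["origin"]); f=s["img"].shape[0]/2/np.tan(np.radians(s["vertical_fov"]/2))
    n=np.hypot(p[0],p[1])
    if s.get("fish"):
        th=np.arctan2(n,p[2]); return np.array([s["cx"]+f*th*p[0]/n,s["cy"]+f*th*p[1]/n])
    return np.array([s["cx"]+f*p[0]/p[2],s["cy"]+f*p[1]/p[2]])
def snap(n):
    s=manip.snapshot(n); s["fish"]=(n=="wrist"); return s
def crop(s,x0,y0,w,h,k,name):
    c=cv2.resize(np.ascontiguousarray(s["img"][y0:y0+h,x0:x0+w,::-1]),None,fx=k,fy=k,interpolation=cv2.INTER_CUBIC); cv2.imwrite("pics/"+name,c)
E
python3 - <<'E'
from h import *
s=snap("top")
a=s["img"][215:320,190:270]; b=s["img"][190:280,360:430]
cv2.imwrite("pics/z1.png",np.hstack([cv2.resize(np.ascontiguousarray(x[...,::-1]),(400,525),interpolation=cv2.INTER_CUBIC) if i==0 else cv2.resize(np.ascontiguousarray(x[...,::-1]),(400,525),interpolation=cv2.INTER_CUBIC) for i,x in enumerate([a,b])]))
s=snap("side")
crop(s,260,300,140,100,5,"z2.png"); crop(s,270,175,100,65,7,"z3.png")
E
```

```text
(no output)
```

View pics/z1.png

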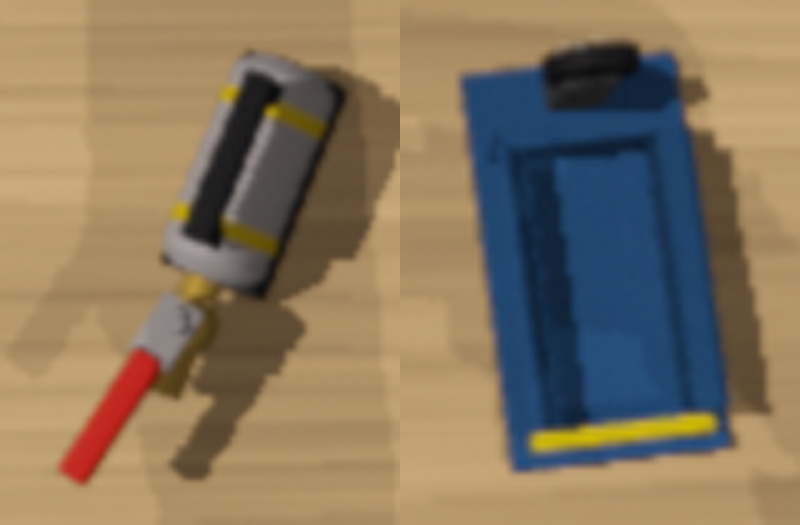

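View pics/z2.png

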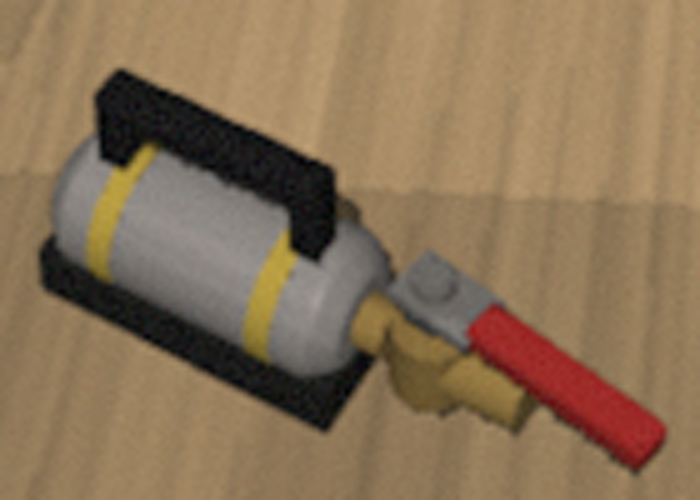

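View pics/z3.png

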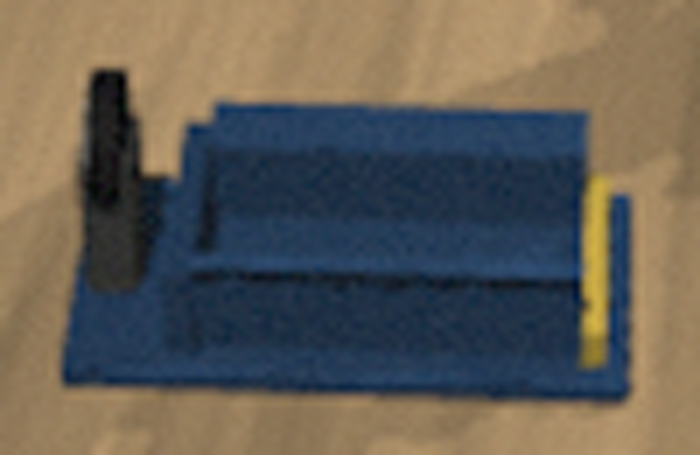

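```bash
cat >> h.py <<'E'
def zc(x,y): return (360+x/ (400/70)-.5+.0875, 190+y/(525/90)-.5+.086)
def state():
    st=manip.sense(); Rm=R.from_quat(st["tool_rot"]).as_matrix()
    print("t",round(st["t"],2),"tcp",st["tcp_pos"].round(4),"toolx",Rm[:,0].round(3),"tooly",Rm[:,1].round(3),"z",Rm[:,2].round(3),"F",st["force"].round(2),"T",st["ft_torque"].round(3),"gap",round(st["finger_gap"],3),"q",st["q"].round(2))
    return st,Rm
E
python3 - <<'E'
from h import *
state()
s=snap("top")
t=lambda x,y:(190+x/5-.4,215+y/5-.4)
A=onz(s,*t(263,75),.107);B=onz(s,*t(203,243),.107)
print("handle far",A,"near",B,"c",(A+B)/2,"yaw",np.degrees(np.arctan2(*(A-B)[1::-1])),np.linalg.norm(A-B))
L=onz(s,*zc(530,440),.024);Rr=onz(s,*zc(715,423),.024)
print("lip",L,Rr,np.linalg.norm(L-Rr)); 
c=[onz(s,*zc(*p),.002) for p in [(462,75),(513,470),(735,445)]]
print(c)
E
```

```text
t 0.25 tcp [ 0.2438 -0.5751  0.2388] toolx [ 0.39  -0.921 -0.001] tooly [-0.921 -0.39  -0.   ] z [-0.     0.001 -1.   ] F [-0.38 -0.17  0.29] T [-0.032  0.02  -0.008] gap 0.999 q [-1.35  0.53  1.43  0.    1.18 -0.18]
handle far [0.61862172 0.20811744 0.107     ] near [0.52948003 0.23839739 0.107     ] c [0.57405088 0.22325741 0.107     ] yaw -18.761768695295924 0.0941441261790263
lip [ 0.52585238 -0.37049232  0.024     ] [ 0.53322895 -0.46221595  0.024     ] 0.09201976868802646
[array([ 0.7105359 , -0.35143467,  0.002     ]), array([ 0.51295701, -0.36772452,  0.002     ]), array([ 0.52418144, -0.47962831,  0.002     ])]
```

```bash
python3 - <<'E'
from h import *
s=snap("top")
z=lambda p:zc(p[0]-400,p[1])
L=onz(s,*z((530,440)),.024);Rr=onz(s,*z((715,423)),.024)
x=-(np.cross(Rr-L,[0,0,-1]));
print("lip",L,Rr,np.linalg.norm(L-Rr),(L+Rr)/2); 
c=[onz(s,*z(p),.002) for p in [(462,75),(513,470),(735,445)]]
print(c,c[0]-c[1],c[1]-c[2], np.degrees(np.arctan2(*(c[0]-c[1])[1::-1])),np.degrees(np.arctan2(*(c[1]-c[2])[1::-1]))-90)
# red lever
hsv=cv2.cvtColor(s["img"],cv2.COLOR_RGB2HSV)
E
```

```text
lip [ 0.52766346 -0.17346468  0.024     ] [ 0.53503662 -0.2648717   0.024     ] 0.09170390952179348 [ 0.53135004 -0.21916819  0.024     ]
[array([ 0.71226994, -0.14721041,  0.002     ]), array([ 0.51480701, -0.16769108,  0.002     ]), array([ 0.52602602, -0.2791612 ,  0.002     ])] [0.19746292 0.02048067 0.        ] [-0.01121901  0.11147012  0.        ] 5.921491461985118 5.747232229793539
```

```bash
cat >> h.py <<'E'
def delta(target,yaw=None):
    st,Rm=state(); d=Rm.T@(np.array(target)-st["tcp_pos"]); print("delta mm",(d*1000).round(1),end=" ")
    if yaw is not None:
        y0=np.degrees(np.arctan2(Rm[1,0],Rm[0,0])); print("yaw now",y0.round(2),"turn",(-( (yaw-y0+180)%360-180)).round(2))
    else: print()
E
python3 - <<'E'
from h import *
s=snap("wrist");st,Rm=state()
print("cam in tool",Rm.T@(s["origin"]-st["tcp_pos"]),Rm.T@R.from_quat(s["orientation"]).as_matrix())
delta((.58,-.21,.32),95.6)
E
```

```text
t 0.4 tcp [ 0.2439 -0.5753  0.2392] toolx [ 0.39  -0.921 -0.   ] tooly [-0.921 -0.39  -0.   ] z [-0.  0. -1.] F [-0.26  0.38  0.09] T [-0.013  0.021 -0.016] gap 1.003 q [-1.35  0.53  1.43  0.    1.18 -0.18]
cam in tool [ 1.04965899e-04 -7.46894007e-02 -1.34430057e-01] [[ 9.99999904e-01 -1.04729806e-04  4.25316865e-04]
 [-2.23476725e-05  9.57532351e-01  2.88325852e-01]
 [-4.37450968e-04 -2.88325834e-01  9.57532256e-01]]
t 0.4 tcp [ 0.2439 -0.5753  0.2392] toolx [ 0.39  -0.921 -0.   ] tooly [-0.921 -0.39  -0.   ] z [-0.  0. -1.] F [-0.26  0.38  0.09] T [-0.013  0.021 -0.016] gap 1.003 q [-1.35  0.53  1.43  0.    1.18 -0.18]
delta mm [-205.2 -452.1  -80.7] yaw now -67.03 turn -162.63
```

Call:
move_arm([
  [[-0.205,-0.452,-0.08,-140],[-0.205,-0.452,-0.08,-140],[-0.205,-0.452,-0.08,-140],[-0.205,-0.452,-0.08,-140],[-0.205,-0.452,-0.08,-140],[-0.205,-0.452,-0.08,-140],[-0.205,-0.452,-0.08,-140],[-0.205,-0.452,-0.08,-140],[-0.205,-0.452,-0.08,-140],[-0.205,-0.452,-0.08,-140],[-0.205,-0.452,-0.08,-140],[-0.205,-0.452,-0.08,-140],[-0.205,-0.452,-0.08,-140],[-0.205,-0.452,-0.08,-140],[-0.205,-0.452,-0.08,-140],[-0.205,-0.452,-0.08,-140],[-0.205,-0.452,-0.08,-140],[-0.205,-0.452,-0.08,-140],[-0.205,-0.452,-0.08,-140],[-0.205,-0.452,-0.08,-140]],
], gripper=1)

```text
t: 2.07
tcp_pos: [0.58, -0.2102, 0.3192]
tool_rot: [0.802, 0.597, 0.0, -0.0]
force: [-0.9, -0.1, 0.2]
finger_gap: 1.001
```

```bash
python3 - <<'E'
from h import *
s=snap("wrist");st,Rm=state(); cv2.imwrite("pics/w1.png",s["img"][:,:,::-1])
np.save("w1.npy",s,allow_pickle=True)
delta((.57,.223,.32),71.2)
E
```

```text
t 2.12 tcp [ 0.58   -0.2102  0.3192] toolx [0.287 0.958 0.   ] tooly [ 0.958 -0.287 -0.   ] z [-0.  0. -1.] F [0.12 0.07 0.15] T [-0.01   0.008  0.002] gap 1.004 q [-0.53  0.44  1.36  0.    1.35 -1.81]
t 2.12 tcp [ 0.58   -0.2102  0.3192] toolx [0.287 0.958 0.   ] tooly [ 0.958 -0.287 -0.   ] z [-0.  0. -1.] F [0.12 0.07 0.15] T [-0.01   0.008  0.002] gap 1.004 q [-0.53  0.44  1.36  0.    1.35 -1.81]
delta mm [ 412.  -134.1   -0.6] yaw now 73.3 turn 2.1
```

View pics/w1.png

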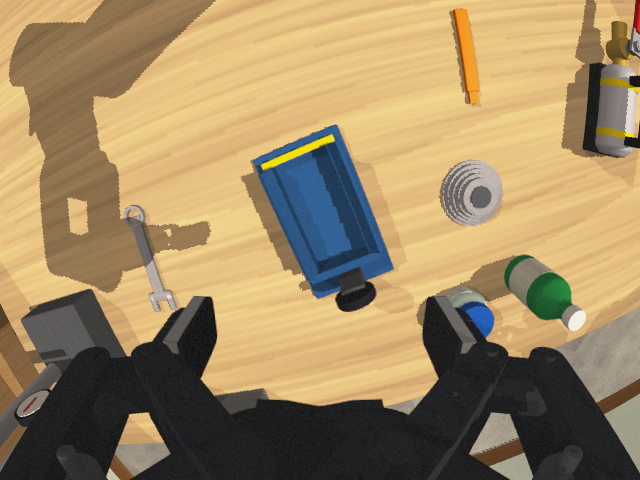

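```bash
python3 - <<'E'
from h import *
s=np.load("w1.npy",allow_pickle=True).item()
crop(s,240,110,170,210,3,"w1z.png") 
hsv=cv2.cvtColor(s["img"],cv2.COLOR_RGB2HSV)
m=cv2.inRange(hsv,(24,150,120),(34,255,255)); m[:, :240]=0; m[:110]=0; m[200:]=0; m[:,350:]=0
cs=max(cv2.findContours(m,0,2)[0],key=cv2.contourArea); b=cv2.boxPoints(cv2.minAreaRect(cs)); print("yellow",b)
m=cv2.inRange(hsv,(100,120,30),(120,255,255)); m[:,:240]=0;m[:,400:]=0;m[:110]=0;m[305:]=0
c=max(cv2.findContours(m,0,2)[0],key=cv2.contourArea); h=cv2.convexHull(c); print(cv2.approxPolyDP(h,4,True).reshape(-1,2))
E
```

```text
yellow [[260.2993  163.3403 ]
 [331.43924 133.30344]
 [334.3378  140.16849]
 [263.19785 170.20535]]
[[336 125]
 [392 268]
 [317 297]
 [254 160]]
```

View pics/w1z.png

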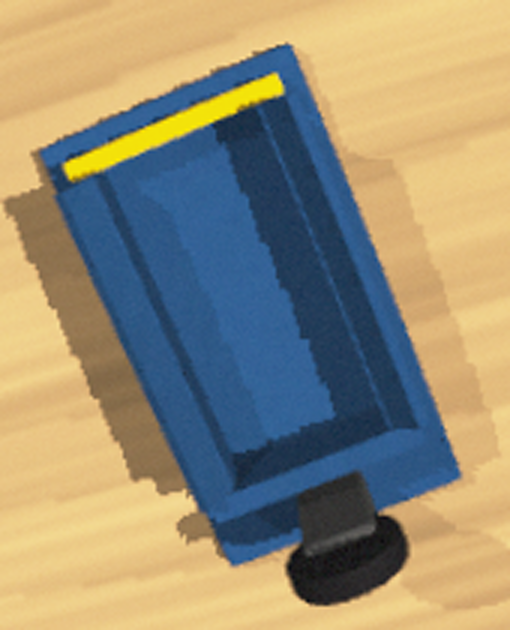

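```bash
python3 - <<'E'
from h import *
s=np.load("w1.npy",allow_pickle=True).item()
c=lambda x,y:(240+(x+.5)/3-.5,110+(y+.5)/3-.5)
y0=np.radians(5.7);ex=np.array([np.cos(y0),np.sin(y0)]);ey=np.array([-ex[1],ex[0]])
o=np.array([.602,-.212])
def P(n,u,v,z):
    w=onz(s,u,v,z)[:2]; d=w-o; print(n,z,w.round(4),"loc mm",(d@ex*1000).round(1),(d@ey*1000).round(1))
for p in [(260.3,163.3),(331.4,133.3),(334.3,140.2),(263.2,170.2)]: P("lip",*p,.024)
for p in [(60,190),(215,510),(232,565),(460,470),(293,45),(42,150)]:
    P("outer",*c(*p),.0); P("outer",*c(*p),.054)
for p in [(105,180),(235,455),(232,487),(415,430),(385,425),(265,110)]:
    P("inner",*c(*p),.01);P("inner",*c(*p),.041); P("inner",*c(*p),.054)
E
```

```text
lip 0.024 [ 0.532  -0.2668] loc mm -75.1 -47.6
lip 0.024 [ 0.5231 -0.1779] loc mm -75.2 41.8
lip 0.024 [ 0.5317 -0.177 ] loc mm -66.5 41.8
lip 0.024 [ 0.5408 -0.2661] loc mm -66.2 -47.7
outer 0.0 [ 0.5445 -0.2757] loc mm -63.6 -57.7
outer 0.054 [ 0.5404 -0.2653] loc mm -66.5 -47.0
outer 0.0 [ 0.6988 -0.2562] loc mm 91.9 -53.6
outer 0.054 [ 0.6764 -0.2482] loc mm 70.4 -43.4
outer 0.0 [ 0.7271 -0.2569] loc mm 120.0 -57.1
outer 0.054 [ 0.7013 -0.2488] loc mm 95.2 -46.5
outer 0.0 [ 0.7123 -0.1468] loc mm 116.2 53.9
outer 0.054 [ 0.6883 -0.1518] loc mm 91.8 51.4
outer 0.0 [ 0.5156 -0.1674] loc mm -81.5 52.9
outer 0.054 [ 0.515 -0.17 ] loc mm -82.4 50.5
outer 0.0 [ 0.5264 -0.2776] loc mm -81.8 -57.8
outer 0.054 [ 0.5245 -0.267 ] loc mm -82.6 -47.1
inner 0.01 [ 0.5454 -0.2551] loc mm -60.6 -37.2
inner 0.041 [ 0.543  -0.2504] loc mm -62.5 -32.4
inner 0.054 [ 0.542  -0.2485] loc mm -63.4 -30.3
inner 0.01 [ 0.6726 -0.239 ] loc mm 67.6 -33.9
inner 0.041 [ 0.6613 -0.2355] loc mm 56.7 -29.3
inner 0.054 [ 0.6566 -0.234 ] loc mm 52.1 -27.3
inner 0.01 [ 0.6864 -0.2445] loc mm 80.7 -40.7
inner 0.041 [ 0.6741 -0.2406] loc mm 68.9 -35.6
inner 0.054 [ 0.669 -0.239] loc mm 63.9 -33.5
inner 0.01 [ 0.6841 -0.1624] loc mm 86.6 41.3
inner 0.041 [ 0.6719 -0.1642] loc mm 74.3 40.6
inner 0.054 [ 0.6669 -0.165 ] loc mm 69.2 40.4
inner 0.01 [ 0.6781 -0.1742] loc mm 79.5 30.1
inner 0.041 [ 0.6664 -0.1752] loc mm 67.7 30.2
inner 0.054 [ 0.6615 -0.1756] loc mm 62.8 30.3
inner 0.01 [ 0.5373 -0.1858] loc mm -61.8 32.5
inner 0.041 [ 0.5354 -0.186 ] loc mm -63.7 32.4
inner 0.054 [ 0.5346 -0.1861] loc mm -64.5 32.4
```

Call:
move_arm([
  [[0.412,-0.134,0,2],[0.412,-0.134,0,2],[0.412,-0.134,0,2],[0.412,-0.134,0,2],[0.412,-0.134,0,2],[0.412,-0.134,0,2],[0.412,-0.134,0,2],[0.412,-0.134,0,2],[0.412,-0.134,0,2],[0.412,-0.134,0,2],[0.412,-0.134,0,2],[0.412,-0.134,0,2],[0.412,-0.134,0,2]],
])

```text
t: 3.2
tcp_pos: [0.5697, 0.2238, 0.3192]
tool_rot: [0.812, 0.583, -0.0, 0.0]
force: [-0.1, 0.0, 0.2]
finger_gap: 1.001
```

```bash
python3 - <<'E'
from h import *
s=snap("wrist");st,Rm=state(); cv2.imwrite("pics/w2.png",s["img"][:,:,::-1])
np.save("w2.npy",s,allow_pickle=True)
E
```

```text
t 3.25 tcp [0.5699 0.2227 0.3193] toolx [ 0.321  0.947 -0.001] tooly [ 0.947 -0.321 -0.   ] z [-0.    -0.001 -1.   ] F [-0.44 -0.9   0.57] T [ 0.018  0.036 -0.034] gap 0.999 q [ 0.19  0.43  1.37 -0.    1.34 -1.05]
```

View pics/w2.png

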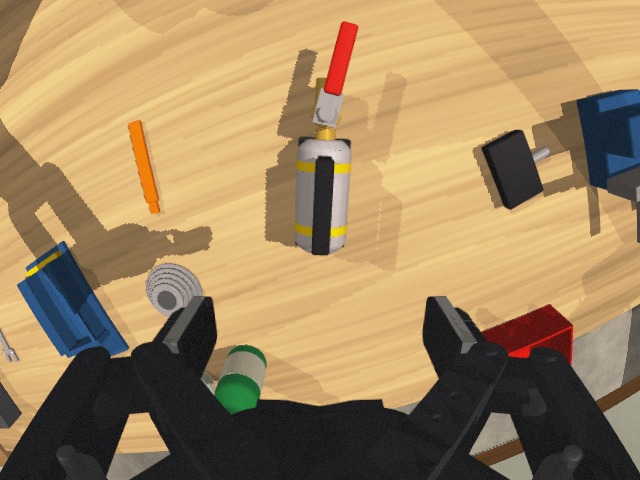

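```bash
python3 - <<'E'
from h import *
s=np.load("w2.npy",allow_pickle=True).item()
crop(s,270,10,110,260,2,"w2z.png")
g=cv2.cvtColor(s["img"],cv2.COLOR_RGB2GRAY)
m=(g<60).astype(np.uint8); m[:155]=0;m[256:]=0;m[:,:308]=0;m[:,338:]=0
cs=max(cv2.findContours(m,0,2)[0],key=cv2.contourArea); r=cv2.minAreaRect(cs);b=cv2.boxPoints(r);print(r,b)
W=np.array([onz(s,*p,.107) for p in b]);print(W)
hsv=cv2.cvtColor(s["img"],cv2.COLOR_RGB2HSV)
m=cv2.inRange(hsv,(0,150,80),(6,255,255)); m[120:]=0
c=max(cv2.findContours(m,0,2)[0],key=cv2.contourArea); b=cv2.boxPoints(cv2.minAreaRect(c));L=np.array([onz(s,*p,.080) for p in b]);print("lever",b,L)
E
```

```text
((322.3069152832031, 205.5157470703125), (17.976377487182617, 97.69212341308594), 2.935673236846924) [[310.8289  253.83737]
 [315.83218 156.27347]
 [333.78494 157.19412]
 [328.78165 254.75803]]
[[0.61642867 0.19980878 0.107     ]
 [0.52713817 0.23534081 0.107     ]
 [0.53325331 0.25089713 0.107     ]
 [0.62303012 0.21637193 0.107     ]]
lever [[322.8072    91.17222 ]
 [341.18896   20.271204]
 [358.437     24.742928]
 [340.05524   95.64394 ]] [[0.46917825 0.26189879 0.08      ]
 [0.40451535 0.30293078 0.08      ]
 [0.41408806 0.31780632 0.08      ]
 [0.47877397 0.27662627 0.08      ]]
```

View pics/w2z.png

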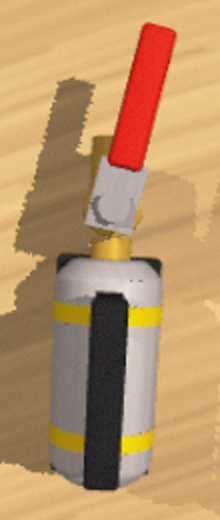

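```bash
python3 - <<'E'
from h import *
delta((.5748,.2252,.088),68.9)
E
```

```text
t 3.25 tcp [0.5699 0.2227 0.3193] toolx [ 0.321  0.947 -0.001] tooly [ 0.947 -0.321 -0.   ] z [-0.    -0.001 -1.   ] F [-0.44 -0.9   0.57] T [ 0.018  0.036 -0.034] gap 0.999 q [ 0.19  0.43  1.37 -0.    1.34 -1.05]
delta mm [  4.1   3.9 231.2] yaw now 71.29 turn 2.39
```

Call:
move_arm([
  [[0.004,0.004,0.03,2.4],[0.004,0.004,0.06,2.4],[0.004,0.004,0.09,2.4],[0.004,0.004,0.12,2.4],[0.004,0.004,0.14,2.4],[0.004,0.004,0.155,2.4],[0.004,0.004,0.17,2.4],[0.004,0.004,0.185,2.4],[0.004,0.004,0.2,2.4],[0.004,0.004,0.21,2.4],[0.004,0.004,0.22,2.4],[0.004,0.004,0.228,2.4],[0.004,0.004,0.231,2.4],[0.004,0.004,0.231,2.4]],
])

```text
t: 4.42
tcp_pos: [0.5747, 0.2246, 0.0876]
tool_rot: [0.825, 0.565, -0.001, -0.0]
force: [-1.2, -0.4, -1.0]
finger_gap: 1.001
```

```bash
python3 - <<'E'
from h import *
s=snap("wrist");state(); cv2.imwrite("pics/w3.png",s["img"][:,:,::-1])
E
```

```text
t 4.47 tcp [0.575  0.2249 0.0882] toolx [ 0.36   0.933 -0.001] tooly [ 0.933 -0.36  -0.   ] z [-0.    -0.001 -1.   ] F [ 0.96 -0.52  0.43] T [ 0.025  0.034 -0.083] gap 0.999 q [ 0.19  0.71  1.57 -0.    0.86 -1.01]
```

View pics/w3.png

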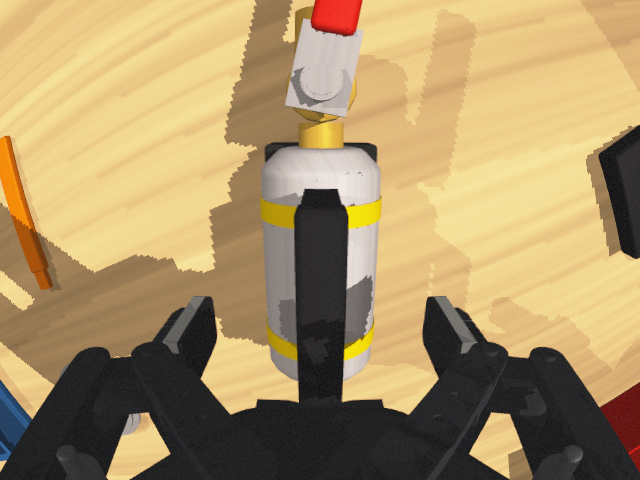

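The handle at columns 296–347 is centred between the pads at (190,330) and (445,330), and it lines up with them. I'll close the gripper.

Call:
move_arm([
  [[0,0,0,0],[0,0,0,0],[0,0,0,0],[0,0,0,0],[0,0,0,0],[0,0,0,0],[0,0,0,0],[0,0,0,0]],
], gripper=0, squeeze=80)

```text
t: 5.13
tcp_pos: [0.5753, 0.2249, 0.0887]
tool_rot: [0.825, 0.566, -0.0, 0.0]
force: [-0.7, -0.4, 4.2]
finger_gap: 0.198
```

```bash
python3 - <<'E'
from h import *
s=snap("wrist");state(); cv2.imwrite("pics/w4.png",s["img"][:,:,::-1])
E
```

```text
t 5.18 tcp [0.5753 0.2249 0.0888] toolx [ 0.36   0.933 -0.   ] tooly [ 0.933 -0.36   0.   ] z [ 0. -0. -1.] F [-1.08  0.06  3.77] T [-0.093  0.15   0.027] gap 0.191 q [ 0.19  0.71  1.57 -0.    0.86 -1.01]
```

View pics/w4.png

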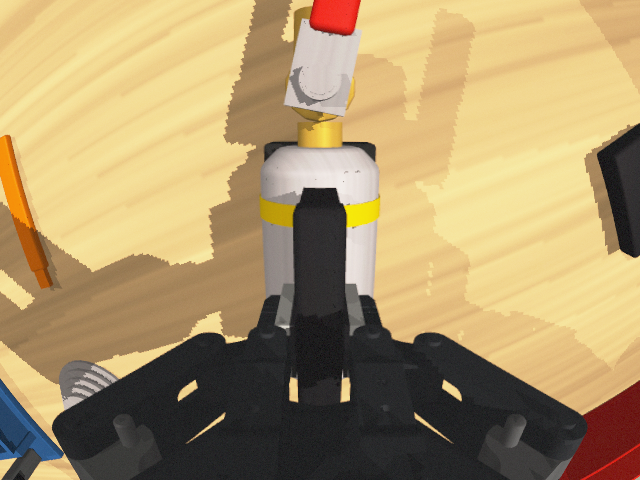

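The gripper holds the bar, gap about 18 mm. Next I'll lift gently.

Call:
move_arm([
  [[0,0,-0.004,0],[0,0,-0.01,0],[0,0,-0.02,0],[0,0,-0.032,0],[0,0,-0.045,0],[0,0,-0.06,0],[0,0,-0.075,0],[0,0,-0.09,0],[0,0,-0.1,0],[0,0,-0.107,0],[0,0,-0.11,0],[0,0,-0.11,0],[0,0,-0.11,0]],
])

```text
t: 6.27
tcp_pos: [0.5747, 0.2249, 0.1982]
tool_rot: [0.825, 0.566, -0.001, 0.0]
force: [-0.2, -0.0, -7.9]
finger_gap: 0.198
```

```bash
python3 - <<'E'
from h import *
s=snap("wrist");state(); 
t=snap("side"); crop(t,220,230,220,165,3,"s5.png"); cv2.imwrite("pics/w5.png",s["img"][:,:,::-1])
delta((.603,-.2135,.21),95.7)
E
```

```text
t 6.32 tcp [0.5745 0.2248 0.1978] toolx [ 0.36   0.933 -0.002] tooly [ 0.933 -0.36  -0.001] z [-0.002 -0.001 -1.   ] F [ 0.51  0.39 -9.24] T [-0.085 -0.189  0.002] gap 0.196 q [ 0.19  0.57  1.49 -0.    1.09 -1.01]
t 6.37 tcp [0.5745 0.2248 0.1977] toolx [ 0.36   0.933 -0.002] tooly [ 0.933 -0.36  -0.002] z [-0.002 -0.001 -1.   ] F [-0.37 -0.22 -8.23] T [-0.062 -0.174  0.003] gap 0.192 q [ 0.19  0.57  1.49 -0.    1.09 -1.01]
delta mm [-398.6  184.5  -12. ] yaw now 68.88 turn -26.82
```

View pics/w5.png

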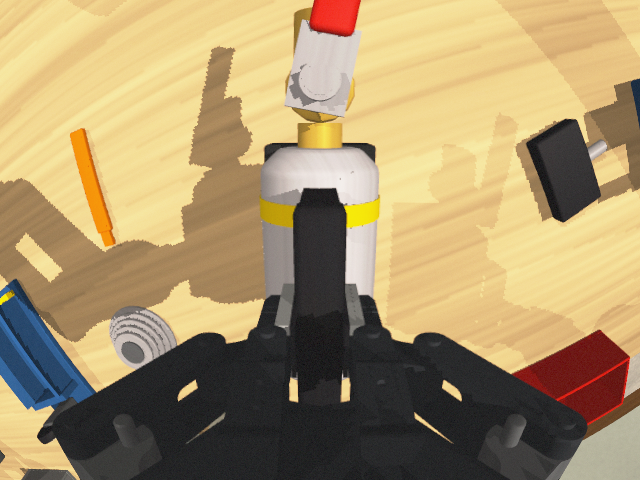

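View pics/s5.png

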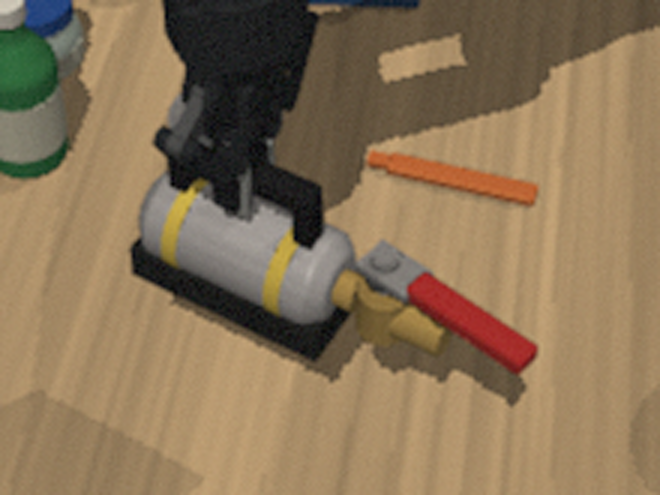

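```bash
python3 - <<'E'
from h import *
s=snap("wrist");st,Rm=state()
def pt(x,y,z): return proj(s,st["tcp_pos"]+Rm@np.array([x,y,z])/1000).round(1)
for d in (-2,0,2):
    print(d,"bar top end",pt(0,-48+d,-18.2),pt(9,-48+d,-18.2),"bar bottom end",pt(0,-48+d,-4.2),"stem",pt(0,-92+d,14),pt(0,-92+d,8),"foot",pt(-30,-65+d,88.8),pt(30,-65+d,88.8))
crop(s,230,50,180,200,4,"w6z.png")
E
```

```text
t 6.42 tcp [0.5746 0.2248 0.1977] toolx [ 0.36   0.933 -0.002] tooly [ 0.933 -0.36  -0.001] z [-0.002 -0.001 -1.   ] F [ 0.43 -0.05 -8.43] T [-0.057 -0.163  0.009] gap 0.195 q [ 0.19  0.57  1.49 -0.    1.09 -1.01]
-2 bar top end [317.3 197.6] [345.5 197.7] bar bottom end [317.5 190.1] stem [317.7  73. ] [317.6  70.8] foot [268.  135.9] [368.5 135.9]
0 bar top end [317.3 203.8] [345.4 203.8] bar bottom end [317.5 195.6] stem [317.7  77.9] [317.6  75.9] foot [268.1 139.2] [368.4 139.2]
2 bar top end [317.3 209.9] [345.3 209.9] bar bottom end [317.5 201.1] stem [317.7  82.8] [317.6  81. ] foot [268.1 142.5] [368.3 142.5]
```

View pics/w6z.png

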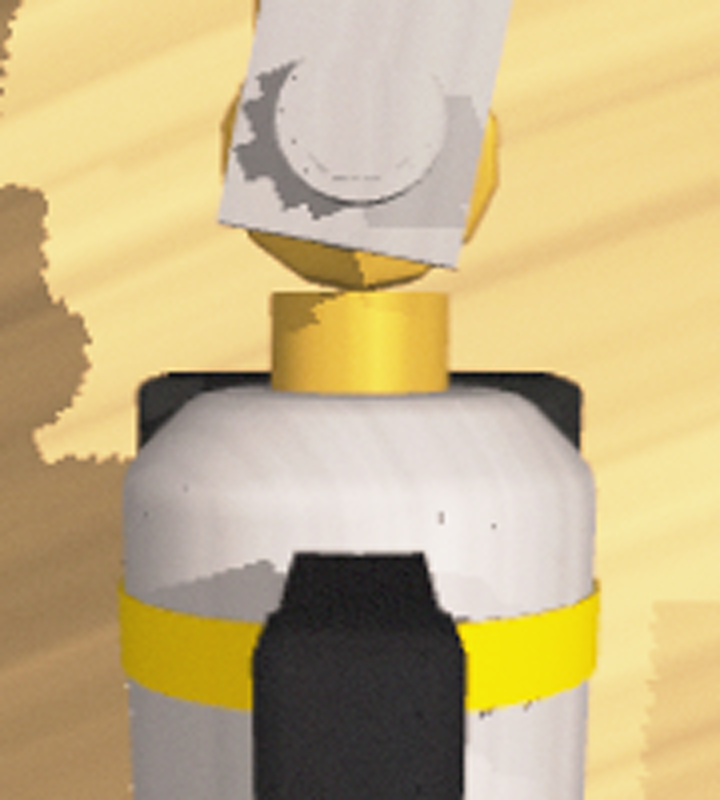

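Call:
move_arm([
  [[-0.008,0.0036,-0.004,-0.5],[-0.02,0.009,-0.01,-1.3],[-0.04,0.018,-0.016,-2.7],[-0.064,0.029,-0.022,-4.3],[-0.088,0.04,-0.028,-5.9],[-0.112,0.051,-0.032,-7.5],[-0.136,0.062,-0.032,-9.1],[-0.164,0.074,-0.032,-11],[-0.192,0.087,-0.032,-12.9],[-0.22,0.1,-0.032,-14.7],[-0.248,0.112,-0.032,-16.6],[-0.276,0.125,-0.032,-18.5],[-0.303,0.138,-0.032,-20.4],[-0.327,0.149,-0.032,-22],[-0.351,0.16,-0.032,-23.6],[-0.371,0.169,-0.032,-24.9],[-0.387,0.176,-0.032,-26],[-0.395,0.18,-0.032,-26.5],[-0.399,0.181,-0.032,-26.8],[-0.399,0.181,-0.032,-26.8]],
])

```text
t: 8.08
tcp_pos: [0.5991, -0.2132, 0.2296]
tool_rot: [0.672, 0.741, -0.001, -0.001]
force: [0.0, 0.3, -8.0]
finger_gap: 0.19
```

```bash
python3 - <<'E'
from h import *
s=snap("wrist");st,Rm=state(); np.save("w7.npy",s,allow_pickle=True)
cv2.imwrite("pics/w7.png",s["img"][:,:,::-1])
t=snap("side"); crop(t,250,100,150,160,3.7,"s7.png"); t=snap("top"); crop(t,350,180,90,120,5,"t7.png")
E
```

```text
t 8.13 tcp [ 0.5991 -0.2119  0.2296] toolx [-0.098  0.995  0.001] tooly [ 0.995  0.098 -0.003] z [-0.003  0.001 -1.   ] F [-0.23  0.66 -8.51] T [ 0.095 -0.162  0.004] gap 0.199 q [-0.52  0.55  1.41 -0.    1.18 -2.18]
```

View pics/w7.png

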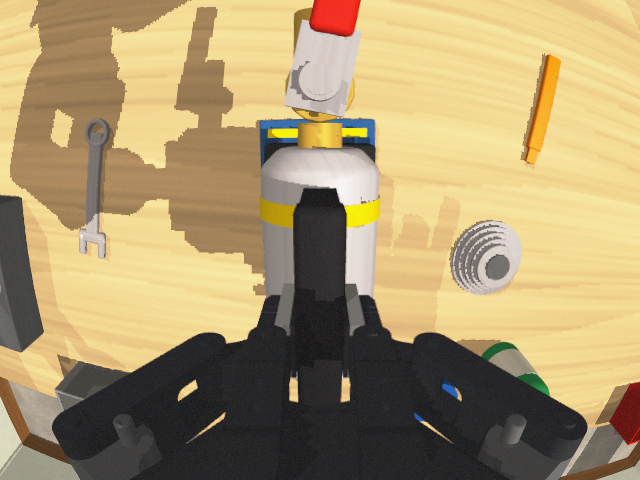

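View pics/s7.png

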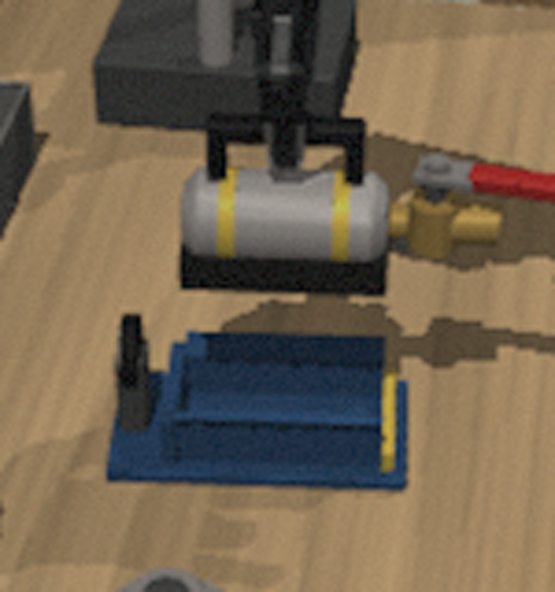

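View pics/t7.png

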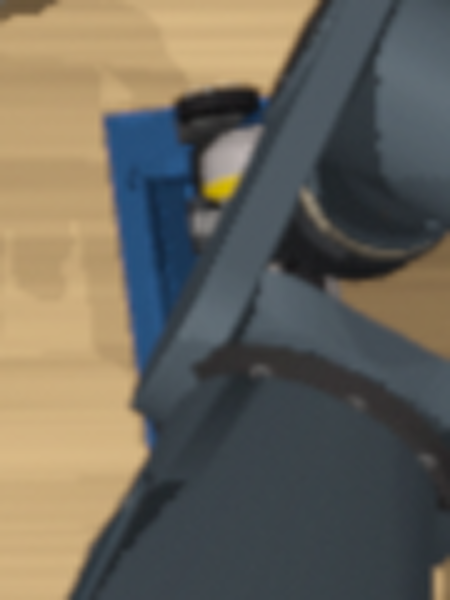

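```bash
python3 - <<'E'
from h import *
s=np.load("w7.npy",allow_pickle=True).item()
crop(s,240,100,160,80,5,"w7z.png")
c=s["img"]
E
```

```text
(no output)
```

View pics/w7z.png

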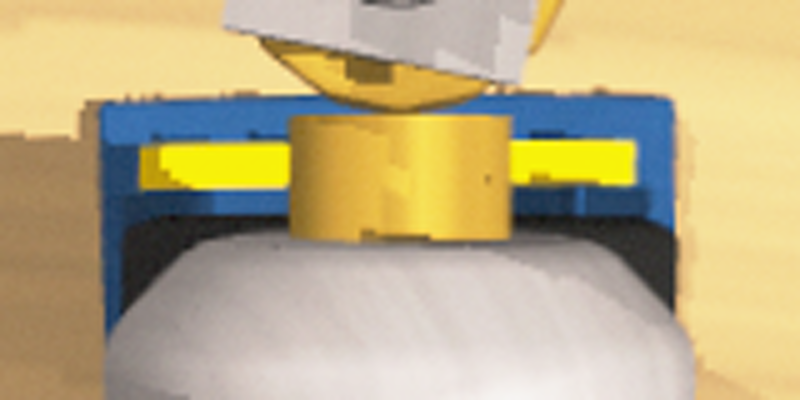

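```bash
python3 - <<'E'
from h import *
s=np.load("w7.npy",allow_pickle=True).item()
tcp=np.array([.5991,-.2125,.2296]);Rm=np.array([[-.098,.995,0],[.995,.098,0],[0,0,-1]]).T
tcp=np.array([.5991,-.2119,.2296])
def P(n,x,y,z):
    w=onz(s,240+(x+.5)/5-.5,100+(y+.5)/5-.5,z); print(n,w[:2].round(4),(Rm.T@(w-tcp)*1000)[:2].round(1))
for p in [(140,145),(636,140),(636,186),(140,189)]: P("lip",*p,.024)
for p in [(100,103),(672,97)]: P("base",*p,.0);P("base",*p,.01)
for p in [(125,222),(675,218)]: P("foot",*p,.1408); P("foot",*p,.1508)
E
```

```text
lip [ 0.533  -0.2668] [-48.1 -71.1]
lip [ 0.5234 -0.1772] [ 42.  -71.9]
lip [ 0.5318 -0.1762] [ 42.1 -63.5]
lip [ 0.5411 -0.2661] [-48.2 -63. ]
base [ 0.5257 -0.2786] [-59.2 -79.6]
base [ 0.5257 -0.277 ] [-57.6 -79.4]
base [ 0.5138 -0.168 ] [ 52.  -80.6]
base [ 0.5142 -0.1695] [ 50.5 -80.3]
foot [ 0.5405 -0.2518] [-33.9 -62.3]
foot [ 0.5399 -0.2504] [-32.5 -62.7]
foot [ 0.5335 -0.1861] [ 32.1 -62.7]
foot [ 0.5332 -0.1876] [ 30.6 -63.2]
```

Call:
move_arm([
  [[-0.0024,0.003,0.01,0],[-0.0024,0.003,0.025,0],[-0.0024,0.003,0.04,0],[-0.0024,0.003,0.053,0],[-0.0024,0.003,0.063,0],[-0.0024,0.003,0.069,0],[-0.0024,0.003,0.07,0],[-0.0024,0.003,0.07,0],[-0.0024,0.003,0.07,0]],
])

```text
t: 8.98
tcp_pos: [0.6029, -0.2132, 0.1604]
tool_rot: [0.671, 0.742, -0.001, -0.001]
force: [-0.3, 0.1, -7.4]
finger_gap: 0.194
```

```bash
python3 - <<'E'
from h import *
s=snap("wrist");st,Rm=state(); np.save("w8.npy",s,allow_pickle=True)
crop(s,230,90,180,100,4.4,"w8z.png")
t=snap("side"); crop(t,250,130,150,120,5,"s8.png")
E
```

```text
t 9.03 tcp [ 0.603  -0.2134  0.1607] toolx [-0.1    0.995 -0.   ] tooly [ 0.995  0.1   -0.001] z [-0.001 -0.    -1.   ] F [ 0.2   0.29 -8.1 ] T [-0.054 -0.181  0.008] gap 0.193 q [-0.51  0.64  1.46 -0.    1.04 -2.18]
```

View pics/w8z.png

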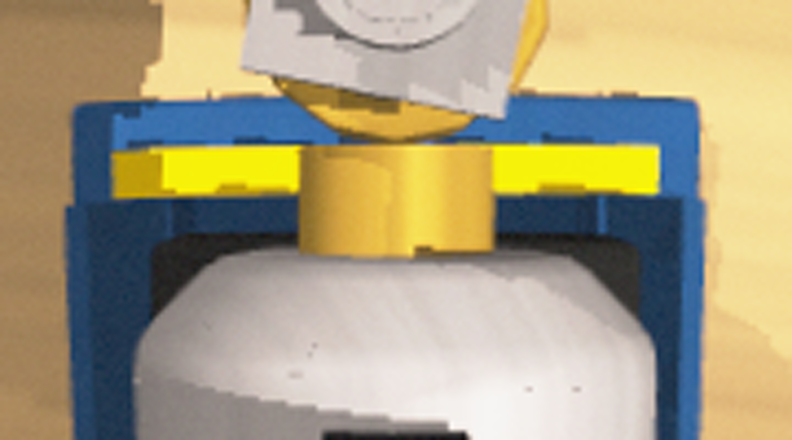

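View pics/s8.png

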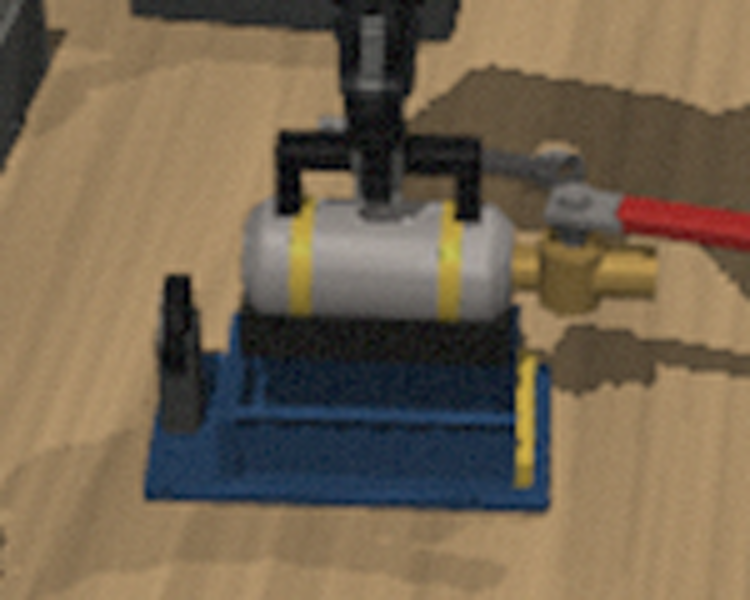

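```bash
python3 - <<'E'
from h import *
s=np.load("w8.npy",allow_pickle=True).item()
tcp=np.array([.603,-.2134,.1607]);Rm=np.array([[-.1,.995,0],[.995,.1,0],[0,0,-1]]).T
def P(n,x,y,z):
    w=onz(s,230+(x+.5)/4.4-.5,90+(y+.5)/4.4-.5,z); print(n,z,(Rm.T@(w-tcp)*1000)[:2].round(1))
for p in [(113,150),(658,147),(658,193),(113,197)]: P("lip",*p,.024)
for z in (.072,.082,.087,.092):
  for p in [(152,238),(640,236)]: P("foot",*p,z)
for p in [(68,205),(704,202),(90,205),(687,202)]: P("flare",*p,.054)
E
```

```text
lip 0.024 [-46.2 -74.9]
lip 0.024 [ 43.6 -75.3]
lip 0.024 [ 43.8 -67.6]
lip 0.024 [-46.3 -67.1]
foot 0.072 [-32.7 -62.2]
foot 0.072 [ 33.7 -62.5]
foot 0.082 [-31.3 -62.7]
foot 0.082 [ 32.2 -62.9]
foot 0.087 [-30.5 -62.9]
foot 0.087 [ 31.5 -63.2]
foot 0.092 [-29.8 -63.1]
foot 0.092 [ 30.7 -63.4]
flare 0.054 [-47.9 -66.7]
flare 0.054 [ 45.9 -67. ]
flare 0.054 [-44.6 -66.6]
flare 0.054 [ 43.3 -67. ]
```

Call:
move_arm([
  [[-0.0015,-0.0005,0.003,0],[-0.0015,-0.0005,0.01,0],[-0.0015,-0.0005,0.018,0],[-0.0015,-0.0005,0.026,0],[-0.0015,-0.0005,0.034,0],[-0.0015,-0.0005,0.042,0],[-0.0015,-0.0005,0.048,0],[-0.0015,-0.0005,0.052,0],[-0.0015,-0.0005,0.055,0],[-0.0015,-0.0005,0.057,0],[-0.0015,-0.0005,0.057,0]],
])

```text
t: 10.0
tcp_pos: [0.6025, -0.2149, 0.1035]
tool_rot: [0.671, 0.742, -0.001, -0.0]
force: [0.2, 0.0, -8.1]
finger_gap: 0.192
```

```bash
python3 - <<'E'
from h import *
s=snap("wrist");st,Rm=state()
crop(s,230,90,180,100,4.4,"w9z.png")
t=snap("side"); crop(t,250,130,150,120,5,"s9.png"); state()
E
```

```text
t 10.05 tcp [ 0.6026 -0.215   0.1038] toolx [-0.1    0.995 -0.   ] tooly [ 0.995  0.1   -0.001] z [-0.001 -0.001 -1.   ] F [-0.28  0.22 -8.23] T [ 0.033 -0.19   0.04 ] gap 0.193 q [-0.52  0.71  1.5  -0.    0.93 -2.19]
t 10.1 tcp [ 0.6028 -0.2151  0.1041] toolx [-0.1    0.995 -0.001] tooly [ 0.995  0.1   -0.001] z [-0.    -0.001 -1.   ] F [-0.58  0.44 -6.81] T [-0.045 -0.216  0.01 ] gap 0.192 q [-0.52  0.71  1.5  -0.    0.93 -2.19]
```

View pics/w9z.png

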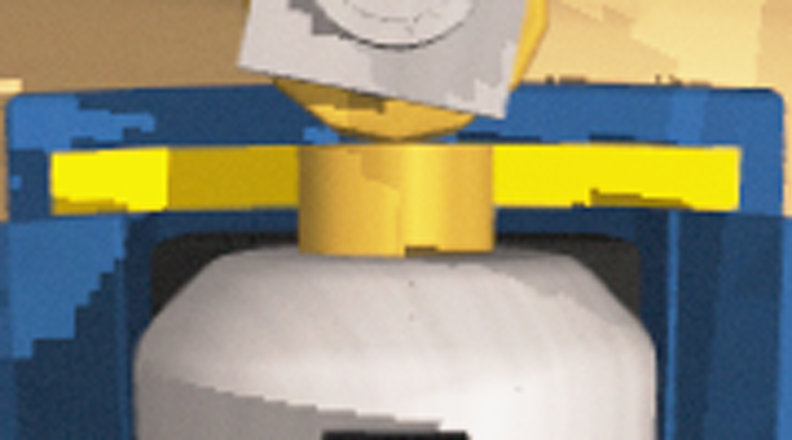

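View pics/s9.png

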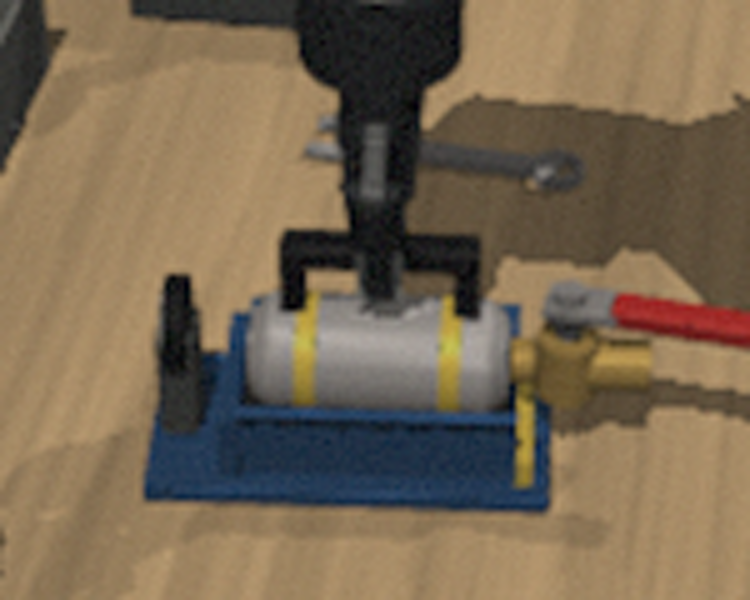

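It is inside the bay and centred. Lowering the last 5 mm.

Call:
move_arm([
  [[0,0,0.001,0],[0,0,0.002,0],[0,0,0.003,0],[0,0,0.004,0],[0,0,0.005,0],[0,0,0.0055,0],[0,0,0.0055,0],[0,0,0.0055,0]],
])

```text
t: 10.77
tcp_pos: [0.6031, -0.2152, 0.099]
tool_rot: [0.671, 0.742, -0.0, 0.0]
force: [0.2, 0.3, -5.2]
finger_gap: 0.193
```

```bash
python3 - <<'E'
from h import *
state()
E
```

```text
t 10.77 tcp [ 0.6031 -0.2152  0.099 ] toolx [-0.1    0.995 -0.001] tooly [0.995 0.1   0.   ] z [ 0.    -0.001 -1.   ] F [ 0.21  0.28 -5.22] T [ 0.124 -0.206 -0.043] gap 0.193 q [-0.52  0.72  1.5  -0.    0.92 -2.19]
```

Contact is starting: vertical load fell from 8 to 5 N at z=0.099. Down slightly more.

Call:
move_arm([
  [[0,0,0.0006,0],[0,0,0.0012,0],[0,0,0.0016,0],[0,0,0.0016,0],[0,0,0.0016,0]],
])

```text
t: 11.18
tcp_pos: [0.6034, -0.2152, 0.0987]
tool_rot: [0.671, 0.742, -0.0, 0.001]
force: [-2.1, 2.3, 6.2]
finger_gap: 0.191
```

```bash
python3 - <<'E'
from h import *
state();t=snap("side"); crop(t,250,130,150,120,5,"s10.png");state()
E
```

```text
t 11.18 tcp [ 0.6034 -0.2152  0.0987] toolx [-0.1    0.995 -0.002] tooly [0.995 0.1   0.001] z [ 0.001 -0.002 -1.   ] F [-2.1   2.29  6.25] T [ 0.433  0.339 -0.055] gap 0.191 q [-0.52  0.72  1.5  -0.    0.92 -2.19]
t 11.23 tcp [ 0.6034 -0.2152  0.0987] toolx [-0.1    0.995 -0.002] tooly [0.995 0.1   0.001] z [ 0.001 -0.001 -1.   ] F [-2.32  1.65  5.91] T [ 0.424  0.297 -0.022] gap 0.197 q [-0.52  0.72  1.5  -0.    0.92 -2.19]
```

View pics/s10.png

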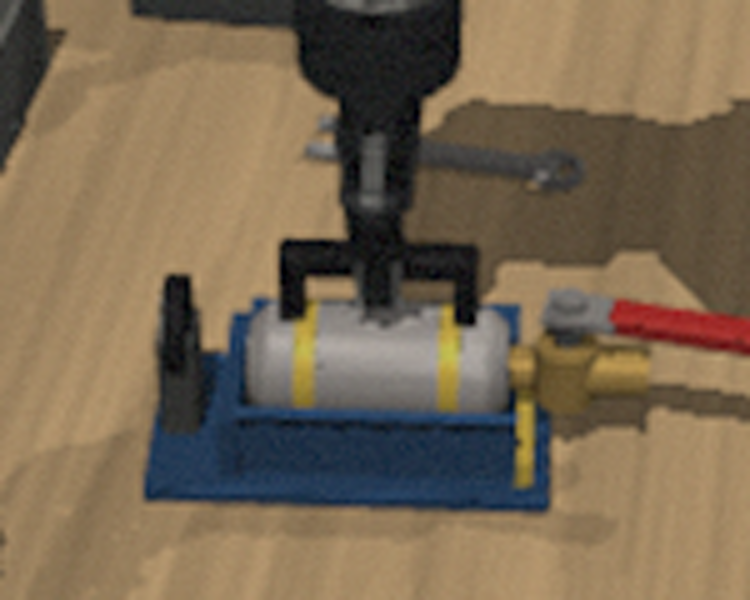

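It sits at exactly the expected height (0.0987 against 0.0988). Next I'll release and rise.

Call:
move_arm([
  [[0,0,0,0],[0,0,0,0],[0,0,0,0],[0,0,0,0],[0,0,0,0],[0,0,-0.003,0],[0,0,-0.01,0],[0,0,-0.03,0],[0,0,-0.06,0],[0,0,-0.09,0],[0,0,-0.12,0],[0,0,-0.12,0],[0,0,-0.12,0]],
], gripper=0.8)

```text
t: 12.32
tcp_pos: [0.6046, -0.2157, 0.2219]
tool_rot: [0.671, 0.742, 0.001, 0.004]
force: [0.1, -0.2, -0.3]
finger_gap: 0.796
```

```bash
python3 - <<'E'
from h import *
state();s=snap("wrist"); np.save("w11.npy",s,allow_pickle=True);cv2.imwrite("pics/w11.png",s["img"][:,:,::-1])
t=snap("side"); crop(t,250,130,150,120,5,"s11.png");np.save("s11.npy",t,allow_pickle=True);state()
E
```

```text
t 12.32 tcp [ 0.6046 -0.2157  0.2219] toolx [-0.1    0.995 -0.005] tooly [0.995 0.1   0.006] z [ 0.007 -0.005 -1.   ] F [ 0.13 -0.18 -0.26] T [ 0.033 -0.031 -0.001] gap 0.796 q [-0.52  0.57  1.41 -0.    1.16 -2.19]
t 12.42 tcp [ 0.6027 -0.2147  0.2185] toolx [-0.1    0.995 -0.001] tooly [0.995 0.1   0.   ] z [ 0.    -0.001 -1.   ] F [-0.51 -0.18 -0.34] T [-0.039  0.125  0.002] gap 0.801 q [-0.52  0.57  1.42 -0.    1.16 -2.19]
```

View pics/w11.png

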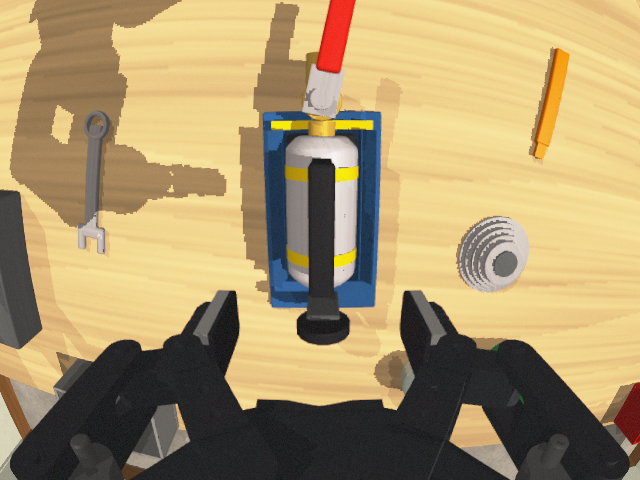

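View pics/s11.png

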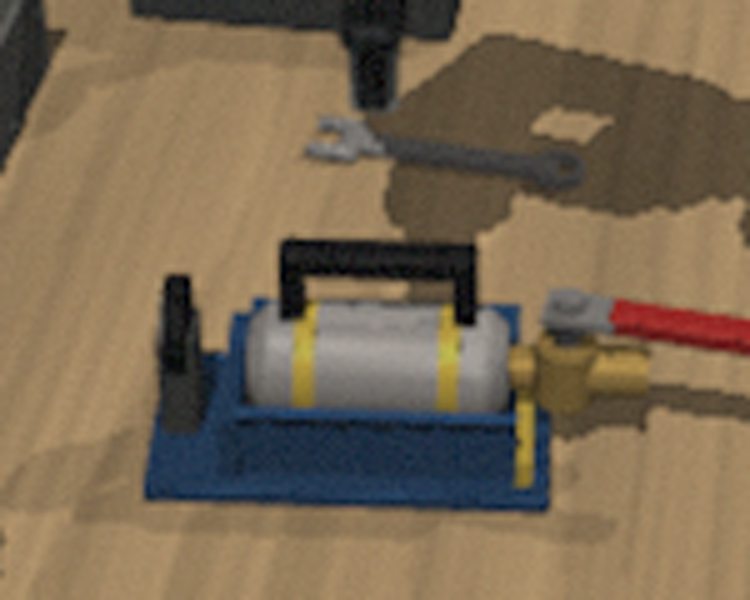

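```bash
python3 - <<'E'
from h import *
s=np.load("w11.npy",allow_pickle=True).item()
for p in [(318,68),(341,72),(331,2),(354,2)]: print("red",onz(s,*p,.09))
m=(np.array(onz(s,318,68,.09))+onz(s,341,72,.09))/2; n=(np.array(onz(s,331,2,.09))+onz(s,354,2,.09))/2
h=np.degrees(np.arctan2(*(n-m)[1::-1]))%360; print("heading",h, m,n)
st=np.array([.5115,-.2242]); 
t=np.load("s11.npy",allow_pickle=True).item()
hsv=cv2.cvtColor(t["img"],cv2.COLOR_RGB2HSV)
k=cv2.inRange(hsv,(0,150,60),(6,255,255)); k[:150]=0;k[240:]=0;k[:,:360]=0;k[:,430:]=0
c=max(cv2.findContours(k,0,2)[0],key=cv2.contourArea); b=cv2.boxPoints(cv2.minAreaRect(c));print(b,[onz(t,*p,.087).round(3) for p in b])
hd=np.radians(h); u=np.array([np.cos(hd),np.sin(hd)]); psh=np.array([u[1],-u[0]]); print("push",psh)
S=st+.065*u-psh*.035; print(S)
delta((*S,.20),h-180)
E
```

```text
red [ 0.49213823 -0.22849421  0.09      ]
red [ 0.49331936 -0.21219033  0.09      ]
red [ 0.44127532 -0.2243733   0.09      ]
red [ 0.43923282 -0.20817568  0.09      ]
heading 175.5673574544402 [ 0.49272879 -0.22034227  0.09      ] [ 0.44025407 -0.21627449  0.09      ]
[[371.53757 196.00578]
 [372.54337 189.46822]
 [403.72836 194.26591]
 [402.72256 200.80348]] [array([ 0.489, -0.208,  0.087]), array([ 0.489, -0.234,  0.087]), array([ 0.414, -0.226,  0.087]), array([ 0.415, -0.2  ,  0.087])]
push [0.07728706 0.99700888]
[ 0.44398938 -0.25407165]
t 12.42 tcp [ 0.6027 -0.2147  0.2185] toolx [-0.1    0.995 -0.001] tooly [0.995 0.1   0.   ] z [ 0.    -0.001 -1.   ] F [-0.51 -0.18 -0.34] T [-0.039  0.125  0.002] gap 0.801 q [-0.52  0.57  1.42 -0.    1.16 -2.19]
delta mm [ -23.3 -161.9   18.4] yaw now 95.73 turn 100.16
```

Call:
move_arm([
  [[-0.023,-0.025,0.0,7],[-0.023,-0.055,0.0,14],[-0.023,-0.09,0.005,21],[-0.023,-0.12,0.01,28],[-0.023,-0.145,0.015,35],[-0.023,-0.158,0.018,42],[-0.023,-0.162,0.018,49],[-0.023,-0.162,0.018,56],[-0.023,-0.162,0.018,63],[-0.023,-0.162,0.018,70],[-0.023,-0.162,0.018,77],[-0.023,-0.162,0.018,84],[-0.023,-0.162,0.018,91],[-0.023,-0.162,0.018,98],[-0.023,-0.162,0.018,101],[-0.023,-0.162,0.018,101],[-0.023,-0.162,0.018,101]],
], gripper=0, squeeze=40)

```text
t: 13.83
tcp_pos: [0.4431, -0.2531, 0.1993]
tool_rot: [0.999, -0.045, -0.001, -0.0]
force: [0.4, 0.3, 0.3]
finger_gap: -0.002
```

```bash
python3 - <<'E'
from h import *
state();s=snap("wrist"); np.save("w12.npy",s,allow_pickle=True);cv2.imwrite("pics/w12.png",s["img"][:,:,::-1])
delta((.444,-.254,.080),-5.3)
E
```

```text
t 13.83 tcp [ 0.4431 -0.2531  0.1993] toolx [ 0.996 -0.09  -0.002] tooly [-0.09  -0.996 -0.001] z [-0.002  0.001 -1.   ] F [0.41 0.28 0.34] T [ 0.043 -0.048 -0.032] gap -0.002 q [-0.74  0.43  1.76 -0.    0.95 -0.65]
t 13.88 tcp [ 0.4433 -0.2533  0.1995] toolx [ 0.996 -0.09  -0.001] tooly [-0.09  -0.996 -0.   ] z [-0.001  0.    -1.   ] F [-0.08  0.53  1.03] T [ 0.024 -0.013  0.006] gap -0.002 q [-0.74  0.43  1.76 -0.    0.95 -0.65]
delta mm [  0.9   0.7 119.5] yaw now -5.19 turn 0.11
```

View pics/w12.png

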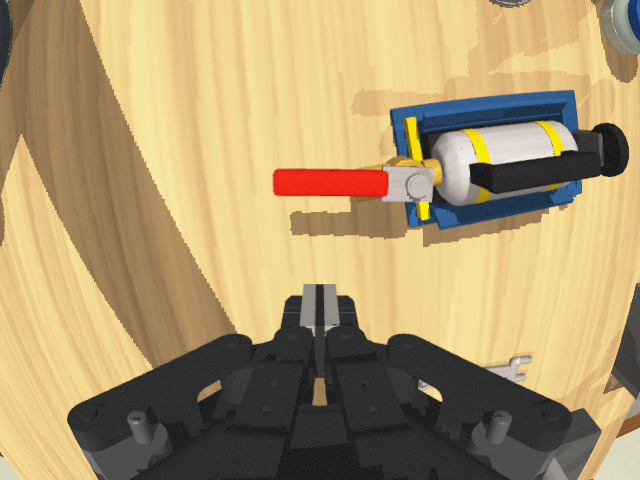

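The closed fingertips (320,290) stand behind the lever (red at 275–385, 183), clear of it. Next I'll go down.

Call:
move_arm([
  [[0.001,0.001,0.03,0],[0.001,0.001,0.06,0],[0.001,0.001,0.085,0],[0.001,0.001,0.105,0],[0.001,0.001,0.115,0],[0.001,0.001,0.119,0],[0.001,0.001,0.119,0]],
])

```text
t: 14.47
tcp_pos: [0.4438, -0.2541, 0.0798]
tool_rot: [0.999, -0.045, -0.001, -0.001]
force: [0.2, 0.6, -0.1]
finger_gap: 0.002
```

```bash
python3 - <<'E'
from h import *
state();s=snap("wrist"); np.save("w13.npy",s,allow_pickle=True);cv2.imwrite("pics/w13.png",s["img"][:,:,::-1]);state()
E
```

```text
t 14.47 tcp [ 0.4438 -0.2541  0.0798] toolx [ 0.996 -0.09  -0.003] tooly [-0.09  -0.996 -0.001] z [-0.003  0.002 -1.   ] F [ 0.18  0.63 -0.15] T [ 0.007 -0.007  0.019] gap 0.002 q [-0.74  0.64  1.84 -0.    0.67 -0.65]
t 14.52 tcp [ 0.4443 -0.2545  0.0807] toolx [ 0.996 -0.09  -0.001] tooly [-0.09  -0.996 -0.   ] z [-0.001  0.    -1.   ] F [ 0.68 -0.17 -0.15] T [-0.007 -0.033  0.004] gap 0.002 q [-0.74  0.63  1.84 -0.    0.67 -0.65]
```

View pics/w13.png

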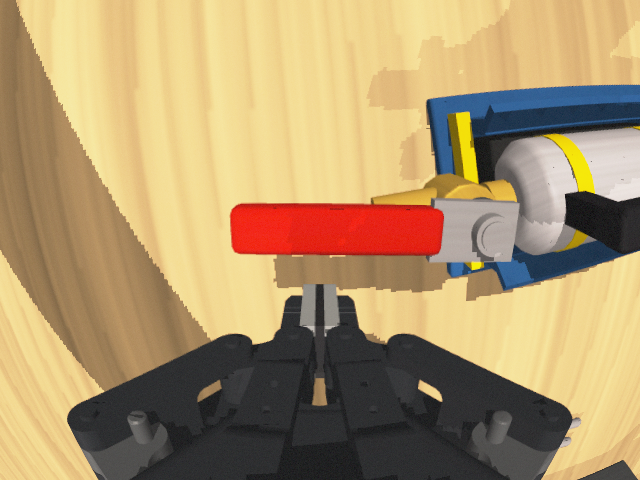

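```bash
cat >> h.py <<'E'
S=np.array([.5115,-.2242]); TH0=174.7
def P(Dl,d,r=.065):
    th=np.radians(TH0-Dl);u=np.array([np.cos(th),np.sin(th)]);p=np.array([u[1],-u[0]])
    return S+r*u-d*p
def arc(Ds,d,z=.080):
    st=manip.sense();Rm=R.from_quat(st["tool_rot"]).as_matrix();y0=np.degrees(np.arctan2(Rm[1,0],Rm[0,0]))
    for D in Ds:
        x=P(D,d);v=Rm.T@(np.array([*x,z])-st["tcp_pos"]);yaw=TH0-D-180
        print(D,"[%.4f, %.4f, %.4f, %.1f],"%(*v,-((yaw-y0+180)%360-180)))
E
python3 - <<'E'
from h import *
arc(range(0,62,4),.02); state()
E
```

```text
0 [-0.0008, -0.0164, 0.0007, 0.1],
4 [-0.0020, -0.0210, 0.0007, 4.1],
8 [-0.0029, -0.0257, 0.0007, 8.1],
12 [-0.0035, -0.0304, 0.0007, 12.1],
16 [-0.0038, -0.0351, 0.0007, 16.1],
20 [-0.0037, -0.0398, 0.0007, 20.1],
24 [-0.0033, -0.0446, 0.0007, 24.1],
28 [-0.0025, -0.0493, 0.0007, 28.1],
32 [-0.0014, -0.0539, 0.0007, 32.1],
36 [-0.0001, -0.0584, 0.0007, 36.1],
40 [0.0017, -0.0629, 0.0007, 40.1],
44 [0.0037, -0.0672, 0.0007, 44.1],
48 [0.0060, -0.0713, 0.0007, 48.1],
52 [0.0085, -0.0753, 0.0007, 52.1],
56 [0.0114, -0.0791, 0.0007, 56.1],
60 [0.0145, -0.0827, 0.0007, 60.1],
t 14.52 tcp [ 0.4443 -0.2545  0.0807] toolx [ 0.996 -0.09  -0.001] tooly [-0.09  -0.996 -0.   ] z [-0.001  0.    -1.   ] F [ 0.68 -0.17 -0.15] T [-0.007 -0.033  0.004] gap 0.002 q [-0.74  0.63  1.84 -0.    0.67 -0.65]
```

First the approach and contact, up to 24°.

Call:
move_arm([
  [[-0.001,-0.006,0.0005,0],[-0.001,-0.012,0.0005,0],[-0.001,-0.0165,0.0005,0],[-0.0015,-0.0185,0.0005,2],[-0.002,-0.021,0.0005,4],[-0.0025,-0.0235,0.0005,6],[-0.003,-0.0257,0.0005,8],[-0.0035,-0.0304,0.0005,12],[-0.0038,-0.0351,0.0005,16],[-0.0037,-0.0398,0.0005,20],[-0.0033,-0.0446,0.0005,24],[-0.0033,-0.0446,0.0005,24]],
])

```text
t: 15.52
tcp_pos: [0.4446, -0.2088, 0.0809]
tool_rot: [0.968, -0.252, -0.001, 0.0]
force: [-2.0, -1.3, 1.3]
finger_gap: 0.003
```

```bash
python3 - <<'E'
from h import *
state();s=snap("wrist"); cv2.imwrite("pics/w14.png",s["img"][:,:,::-1]);state()
arc(range(24,76,3),.02)
E
```

```text
t 15.52 tcp [ 0.4446 -0.2088  0.0809] toolx [ 0.873 -0.487 -0.001] tooly [-0.487 -0.873  0.001] z [-0.002  0.    -1.   ] F [-2.04 -1.29  1.33] T [-0.173  0.2    0.08 ] gap 0.003 q [-0.67  0.62  1.89 -0.    0.63 -0.16]
t 15.57 tcp [ 0.4449 -0.2092  0.0808] toolx [ 0.874 -0.485 -0.001] tooly [-0.485 -0.874  0.001] z [-0.001 -0.    -1.   ] F [-0.04 -1.48  0.27] T [-0.013  0.158 -0.011] gap -0.004 q [-0.67  0.62  1.89 -0.    0.63 -0.16]
24 [0.0004, 0.0005, 0.0008, 0.3],
27 [-0.0005, -0.0030, 0.0008, 3.3],
30 [-0.0013, -0.0064, 0.0008, 6.3],
33 [-0.0019, -0.0100, 0.0008, 9.3],
36 [-0.0023, -0.0135, 0.0008, 12.3],
39 [-0.0025, -0.0171, 0.0008, 15.3],
42 [-0.0025, -0.0206, 0.0008, 18.3],
45 [-0.0023, -0.0242, 0.0008, 21.3],
48 [-0.0020, -0.0277, 0.0008, 24.3],
51 [-0.0014, -0.0312, 0.0008, 27.3],
54 [-0.0007, -0.0347, 0.0008, 30.3],
57 [0.0002, -0.0382, 0.0008, 33.3],
60 [0.0013, -0.0416, 0.0008, 36.3],
63 [0.0025, -0.0449, 0.0008, 39.3],
66 [0.0040, -0.0481, 0.0008, 42.3],
69 [0.0056, -0.0513, 0.0008, 45.3],
72 [0.0073, -0.0544, 0.0008, 48.3],
75 [0.0092, -0.0574, 0.0008, 51.3],
```

View pics/w14.png

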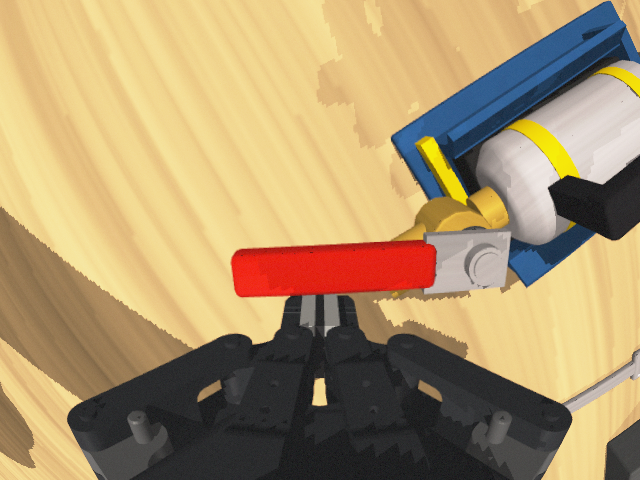

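The lever follows the finger with about 2–3 N of drag. Carrying on to 60°.

Call:
move_arm([
  [[-0.0005,-0.003,0.0005,3],[-0.0013,-0.0064,0.0005,6],[-0.0019,-0.01,0.0005,9],[-0.0023,-0.0135,0.0005,12],[-0.0025,-0.0171,0.0005,15],[-0.0025,-0.0206,0.0005,18],[-0.0023,-0.0242,0.0005,21],[-0.002,-0.0277,0.0005,24],[-0.0014,-0.0312,0.0005,27],[-0.0007,-0.0347,0.0005,30],[0.0002,-0.0382,0.0005,33],[0.0013,-0.0416,0.0005,36],[0.0013,-0.0416,0.0005,36]],
])

```text
t: 16.65
tcp_pos: [0.465, -0.1722, 0.0804]
tool_rot: [0.844, -0.537, -0.002, 0.0]
force: [-3.6, 0.4, 0.7]
finger_gap: 0.004
```

```bash
python3 - <<'E'
from h import *
state();s=snap("wrist"); cv2.imwrite("pics/w15.png",s["img"][:,:,::-1]);state()
arc(range(60,90,2),.02)
E
```

```text
t 16.65 tcp [ 0.465  -0.1722  0.0804] toolx [ 0.424 -0.906 -0.003] tooly [-0.906 -0.424  0.003] z [-0.004  0.002 -1.   ] F [-3.59  0.39  0.66] T [0.055 0.456 0.061] gap 0.004 q [-0.58  0.62  1.88 -0.    0.64  0.55]
t 16.7 tcp [ 0.4652 -0.1725  0.0804] toolx [ 0.425 -0.905 -0.002] tooly [-0.905 -0.425  0.002] z [-0.003  0.001 -1.   ] F [-3.14 -0.39  0.55] T [0.042 0.52  0.053] gap -0.0 q [-0.58  0.62  1.88 -0.    0.64  0.55]
60 [0.0013, -0.0004, 0.0003, 0.5],
62 [0.0006, -0.0027, 0.0003, 2.5],
64 [0.0001, -0.0050, 0.0003, 4.5],
66 [-0.0004, -0.0074, 0.0003, 6.5],
68 [-0.0008, -0.0097, 0.0003, 8.5],
70 [-0.0011, -0.0121, 0.0003, 10.5],
72 [-0.0013, -0.0144, 0.0003, 12.5],
74 [-0.0015, -0.0168, 0.0003, 14.5],
76 [-0.0016, -0.0192, 0.0003, 16.5],
78 [-0.0016, -0.0215, 0.0003, 18.5],
80 [-0.0015, -0.0239, 0.0003, 20.5],
82 [-0.0013, -0.0263, 0.0003, 22.5],
84 [-0.0010, -0.0286, 0.0003, 24.5],
86 [-0.0007, -0.0310, 0.0003, 26.5],
88 [-0.0002, -0.0333, 0.0003, 28.5],
```

View pics/w15.png

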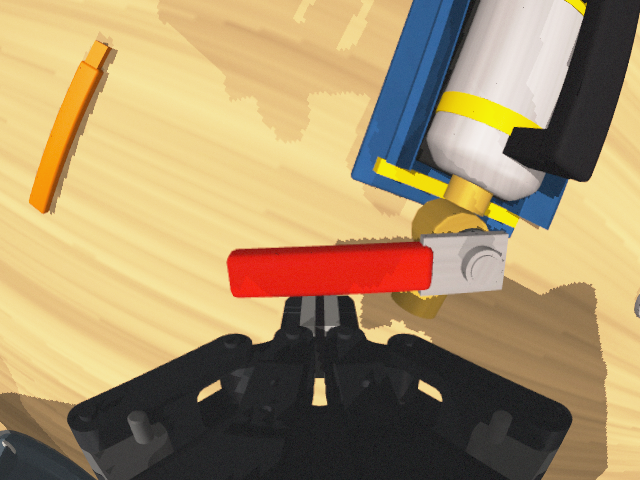

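Call:
move_arm([
  [[0.0006,-0.0027,0.0003,2.5],[0.0001,-0.005,0.0003,4.5],[-0.0004,-0.0074,0.0003,6.5],[-0.0008,-0.0097,0.0003,8.5],[-0.0008,-0.0097,0.0003,8.5]],
])

```text
t: 17.12
tcp_pos: [0.4728, -0.167, 0.08]
tool_rot: [0.803, -0.596, -0.003, 0.0]
force: [-3.7, 1.0, 0.9]
finger_gap: 0.003
```

```bash
cat >> h.py <<'E'
def pushF():
    st,Rm=state(); print("push force (along tool +y = reaction)",(Rm.T@st["force"]).round(2))
E
python3 - <<'E'
from h import *
pushF()
arc(range(68,96,2),.02)
E
```

```text
t 17.12 tcp [ 0.4728 -0.167   0.08  ] toolx [ 0.289 -0.957 -0.004] tooly [-0.957 -0.289  0.004] z [-0.005  0.002 -1.   ] F [-3.68  1.    0.92] T [0.163 0.546 0.012] gap 0.003 q [-0.56  0.63  1.87 -0.    0.65  0.72]
push force (along tool +y = reaction) [-2.03  3.24 -0.9 ]
68 [0.0009, -0.0006, -0.0000, 0.1],
70 [0.0003, -0.0029, -0.0000, 2.1],
72 [-0.0003, -0.0052, -0.0000, 4.1],
74 [-0.0008, -0.0075, -0.0000, 6.1],
76 [-0.0012, -0.0099, -0.0000, 8.1],
78 [-0.0015, -0.0122, -0.0000, 10.1],
80 [-0.0018, -0.0146, -0.0001, 12.1],
82 [-0.0019, -0.0169, -0.0001, 14.1],
84 [-0.0020, -0.0193, -0.0001, 16.1],
86 [-0.0020, -0.0217, -0.0001, 18.1],
88 [-0.0020, -0.0241, -0.0001, 20.1],
90 [-0.0018, -0.0264, -0.0001, 22.1],
92 [-0.0015, -0.0288, -0.0001, 24.1],
94 [-0.0012, -0.0311, -0.0001, 26.1],
```

Still friction only. Next a 4° step at 1.3°/row.

Call:
move_arm([
  [[0.0005,-0.0022,0,1.4],[0.0001,-0.0037,0,2.7],[-0.0003,-0.0052,0,4.1],[-0.0003,-0.0052,0,4.1]],
])

```text
t: 17.45
tcp_pos: [0.4768, -0.1646, 0.0799]
tool_rot: [0.781, -0.624, -0.004, 0.001]
force: [-3.6, 2.3, 1.0]
finger_gap: 0.004
```

```bash
python3 - <<'E'
from h import *
pushF()
arc(range(72,82,2),.02)
E
```

```text
t 17.45 tcp [ 0.4768 -0.1646  0.0799] toolx [ 0.221 -0.975 -0.005] tooly [-0.975 -0.221  0.006] z [-0.007  0.004 -1.   ] F [-3.55  2.25  0.98] T [0.252 0.527 0.043] gap 0.004 q [-0.55  0.63  1.86 -0.    0.66  0.79]
push force (along tool +y = reaction) [-2.99  2.97 -0.95]
72 [0.0008, -0.0007, -0.0001, 0.1],
74 [0.0001, -0.0030, -0.0001, 2.1],
76 [-0.0005, -0.0053, -0.0001, 4.1],
78 [-0.0010, -0.0076, -0.0002, 6.1],
80 [-0.0014, -0.0099, -0.0002, 8.1],
```

Call:
move_arm([
  [[0.0001,-0.0022,0,1.4],[-0.0001,-0.0037,0,2.7],[-0.0005,-0.0053,0,4.1],[-0.0005,-0.0053,0,4.1]],
])

```text
t: 17.78
tcp_pos: [0.4813, -0.1625, 0.0798]
tool_rot: [0.759, -0.651, -0.004, 0.001]
force: [-3.5, 1.7, 0.9]
finger_gap: 0.001
```

```bash
python3 - <<'E'
from h import *
pushF()
arc(range(76,86,2),.02)
E
```

```text
t 17.78 tcp [ 0.4813 -0.1625  0.0798] toolx [ 0.153 -0.988 -0.006] tooly [-0.988 -0.153  0.007] z [-0.008  0.005 -1.   ] F [-3.47  1.66  0.93] T [0.2   0.54  0.023] gap 0.001 q [-0.55  0.63  1.85 -0.    0.67  0.87]
push force (along tool +y = reaction) [-2.17  3.19 -0.9 ]
76 [0.0005, -0.0005, -0.0002, 0.1],
78 [-0.0001, -0.0028, -0.0002, 2.1],
80 [-0.0007, -0.0051, -0.0002, 4.1],
82 [-0.0012, -0.0074, -0.0003, 6.1],
84 [-0.0016, -0.0097, -0.0003, 8.1],
```

Call:
move_arm([
  [[-0.0001,-0.0018,0,1.3],[-0.0004,-0.0034,0,2.7],[-0.0007,-0.0049,0,4.1],[-0.0007,-0.0049,0,4.1]],
])

```text
t: 18.12
tcp_pos: [0.486, -0.1608, 0.0797]
tool_rot: [0.736, -0.677, -0.005, 0.001]
force: [-3.6, 1.9, 0.8]
finger_gap: 0.001
```

```bash
python3 - <<'E'
from h import *
pushF()
arc(range(80,92,2),.02)
E
```

```text
t 18.12 tcp [ 0.486  -0.1608  0.0797] toolx [ 0.082 -0.997 -0.006] tooly [-0.997 -0.082  0.008] z [-0.008  0.005 -1.   ] F [-3.59  1.91  0.75] T [0.234 0.558 0.016] gap 0.001 q [-0.54  0.64  1.84  0.    0.68  0.95]
push force (along tool +y = reaction) [-2.2   3.43 -0.71]
80 [0.0003, -0.0003, -0.0003, 0.0],
82 [-0.0004, -0.0025, -0.0003, 2.0],
84 [-0.0010, -0.0048, -0.0003, 4.0],
86 [-0.0014, -0.0072, -0.0003, 6.0],
88 [-0.0019, -0.0095, -0.0003, 8.0],
90 [-0.0022, -0.0118, -0.0004, 10.0],
```

Call:
move_arm([
  [[-0.0003,-0.0012,0,1],[-0.0006,-0.0024,0,2],[-0.0006,-0.0024,0,2]],
])

```text
t: 18.37
tcp_pos: [0.4884, -0.1599, 0.0797]
tool_rot: [0.723, -0.69, -0.005, 0.001]
force: [-3.4, 2.4, 0.9]
finger_gap: 0.002
```

```bash
python3 - <<'E'
from h import *
pushF();s=snap("wrist"); cv2.imwrite("pics/w16.png",s["img"][:,:,::-1]);pushF()
arc(range(82,92,2),.02)
E
```

```text
t 18.37 tcp [ 0.4884 -0.1599  0.0797] toolx [ 0.047 -0.999 -0.006] tooly [-0.999 -0.047  0.008] z [-0.008  0.005 -1.   ] F [-3.36  2.45  0.86] T [0.262 0.544 0.075] gap 0.002 q [-0.53  0.64  1.83  0.    0.68  0.99]
push force (along tool +y = reaction) [-2.61  3.25 -0.82]
t 18.42 tcp [ 0.4884 -0.1599  0.0797] toolx [ 0.047 -0.999 -0.006] tooly [-0.999 -0.047  0.008] z [-0.008  0.005 -1.   ] F [-4.13  1.42  0.74] T [0.274 0.46  0.022] gap 0.003 q [-0.53  0.64  1.83  0.    0.68  0.99]
push force (along tool +y = reaction) [-1.62  4.06 -0.7 ]
82 [0.0003, -0.0000, -0.0003, 0.0],
84 [-0.0003, -0.0023, -0.0003, 2.0],
86 [-0.0009, -0.0046, -0.0003, 4.0],
88 [-0.0014, -0.0069, -0.0004, 6.0],
90 [-0.0018, -0.0093, -0.0004, 8.0],
```

View pics/w16.png

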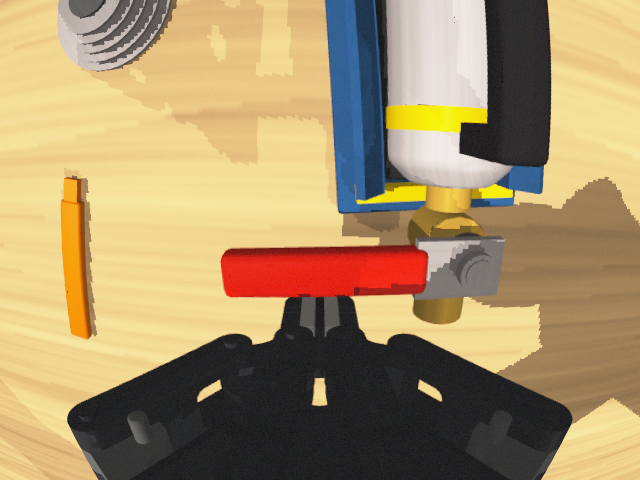

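Call:
move_arm([
  [[-0.0002,-0.0012,0,1],[-0.0004,-0.0024,0,2],[-0.0004,-0.0024,0,2]],
])

```text
t: 18.67
tcp_pos: [0.491, -0.1593, 0.0797]
tool_rot: [0.711, -0.703, -0.005, 0.001]
force: [-2.1, 2.1, 0.9]
finger_gap: 0.003
```

```bash
python3 - <<'E'
from h import *
pushF()
arc(range(84,94,2),.02)
E
```

```text
t 18.67 tcp [ 0.491  -0.1593  0.0797] toolx [ 0.012 -1.    -0.005] tooly [-1.    -0.012  0.008] z [-0.008  0.005 -1.   ] F [-2.14  2.1   0.89] T [0.314 0.438 0.053] gap 0.003 q [-0.53  0.64  1.83  0.    0.68  1.03]
push force (along tool +y = reaction) [-2.13  2.12 -0.86]
84 [0.0002, 0.0003, -0.0003, -0.0],
86 [-0.0005, -0.0020, -0.0003, 2.0],
88 [-0.0011, -0.0043, -0.0004, 4.0],
90 [-0.0016, -0.0066, -0.0004, 6.0],
92 [-0.0020, -0.0090, -0.0004, 8.0],
```

Call:
move_arm([
  [[-0.0003,-0.0012,0,1],[-0.0006,-0.0024,0,2],[-0.0006,-0.0024,0,2]],
])

```text
t: 18.92
tcp_pos: [0.4936, -0.1586, 0.0796]
tool_rot: [-0.698, 0.716, 0.005, -0.001]
force: [-3.2, 2.1, 1.0]
finger_gap: 0.001
```

```bash
python3 - <<'E'
from h import *
pushF()
arc(range(86,94,2),.02)
E
```

```text
t 18.92 tcp [ 0.4936 -0.1586  0.0796] toolx [-0.024 -1.    -0.005] tooly [-1.     0.024  0.008] z [-0.008  0.005 -1.   ] F [-3.21  2.14  1.03] T [ 0.325  0.405 -0.018] gap 0.001 q [-0.53  0.64  1.82  0.    0.69  1.07]
push force (along tool +y = reaction) [-2.07  3.27 -0.99]
86 [0.0002, 0.0007, -0.0004, -0.1],
88 [-0.0005, -0.0016, -0.0004, 1.9],
90 [-0.0011, -0.0039, -0.0004, 3.9],
92 [-0.0016, -0.0062, -0.0004, 5.9],
```

Call:
move_arm([
  [[-0.0003,-0.0012,0,1],[-0.0005,-0.0024,0,2],[-0.0005,-0.0024,0,2]],
])

```text
t: 19.17
tcp_pos: [0.4964, -0.1581, 0.0796]
tool_rot: [-0.686, 0.728, 0.004, -0.001]
force: [-3.2, 2.5, 1.1]
finger_gap: -0.0
```

```bash
python3 - <<'E'
from h import *
pushF();s=snap("wrist"); np.save("w17.npy",s,allow_pickle=True); cv2.imwrite("pics/w17.png",s["img"][:,:,::-1]);pushF()
t=snap("side"); crop(t,250,130,150,120,5,"s17.png")
E
```

```text
t 19.17 tcp [ 0.4964 -0.1581  0.0796] toolx [-0.06  -0.998 -0.005] tooly [-0.998  0.06   0.008] z [-0.007  0.005 -1.   ] F [-3.19  2.49  1.11] T [0.364 0.523 0.013] gap -0.0 q [-0.52  0.64  1.82  0.    0.69  1.11]
push force (along tool +y = reaction) [-2.29  3.34 -1.07]
t 19.22 tcp [ 0.4963 -0.1582  0.0796] toolx [-0.059 -0.998 -0.005] tooly [-0.998  0.059  0.008] z [-0.007  0.005 -1.   ] F [-2.9   2.74  0.56] T [0.348 0.448 0.042] gap -0.002 q [-0.52  0.64  1.82  0.    0.69  1.11]
push force (along tool +y = reaction) [-2.57  3.06 -0.53]
```

View pics/w17.png

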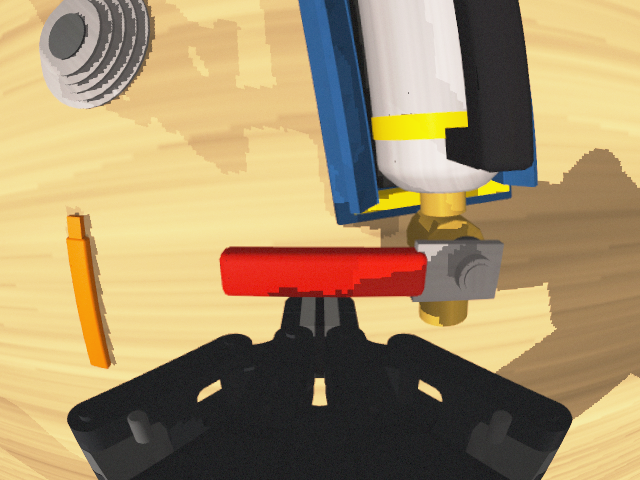

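View pics/s17.png

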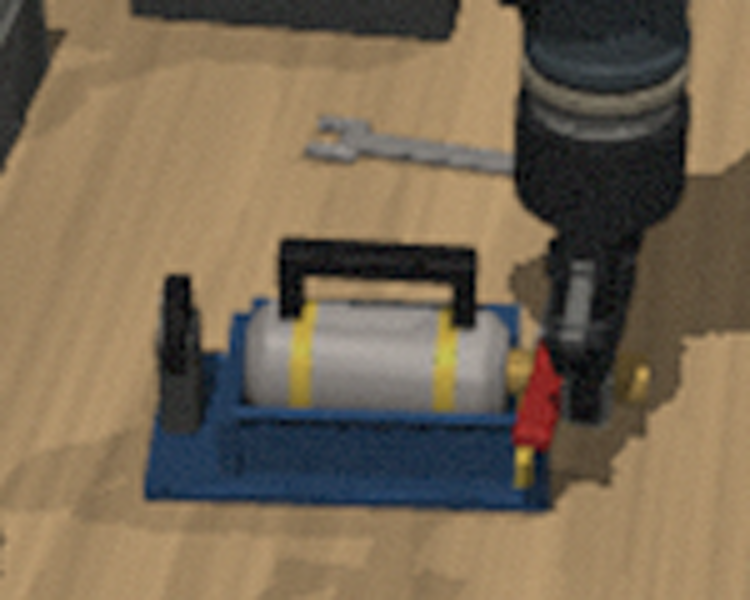

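Call:
move_arm([
  [[-0.0002,-0.001,0,0.8],[-0.0004,-0.002,0,1.6],[-0.0004,-0.002,0,1.6]],
])

```text
t: 19.52
tcp_pos: [0.4977, -0.1578, 0.0795]
tool_rot: [-0.675, 0.737, 0.005, -0.001]
force: [-5.1, 0.3, 1.4]
finger_gap: -0.004
```

```bash
python3 - <<'E'
from h import *
pushF()
E
```

```text
t 19.52 tcp [ 0.4977 -0.1578  0.0795] toolx [-0.088 -0.996 -0.005] tooly [-0.996  0.088  0.009] z [-0.009  0.005 -1.   ] F [-5.12  0.25  1.37] T [0.253 0.789 0.07 ] gap -0.004 q [-0.52  0.65  1.81  0.    0.69  1.14]
push force (along tool +y = reaction) [ 0.19  5.13 -1.33]
```

Resistance is rising, so it is at the stop. Now I'll press in 1 mm steps.

Call:
move_arm([
  [[0,-0.001,0,0],[0,-0.001,0,0],[0,-0.001,0,0]],
])

```text
t: 19.77
tcp_pos: [0.4979, -0.1577, 0.0794]
tool_rot: [-0.675, 0.738, 0.006, -0.002]
force: [-5.5, 0.6, 1.3]
finger_gap: -0.001
```

```bash
python3 - <<'E'
from h import *
pushF()
E
```

```text
t 19.77 tcp [ 0.4979 -0.1577  0.0794] toolx [-0.088 -0.996 -0.005] tooly [-0.996  0.088  0.011] z [-0.011  0.006 -1.   ] F [-5.53  0.61  1.33] T [0.233 0.845 0.04 ] gap -0.001 q [-0.52  0.65  1.81 -0.    0.7   1.14]
push force (along tool +y = reaction) [-0.13  5.58 -1.27]
```

Call:
move_arm([
  [[0,-0.0015,0,0],[0,-0.002,0,0],[0,-0.002,0,0],[0,-0.002,0,0]],
])

```text
t: 20.1
tcp_pos: [0.4982, -0.1576, 0.0792]
tool_rot: [-0.675, 0.738, 0.007, -0.003]
force: [-7.0, 0.4, 2.9]
finger_gap: -0.002
```

```bash
python3 - <<'E'
from h import *
pushF()
E
```

```text
t 20.1 tcp [ 0.4982 -0.1576  0.0792] toolx [-0.088 -0.996 -0.005] tooly [-0.996  0.088  0.015] z [-0.015  0.007 -1.   ] F [-6.98  0.42  2.92] T [ 0.098  1.014 -0.024] gap -0.002 q [-0.52  0.65  1.81 -0.    0.7   1.14]
push force (along tool +y = reaction) [ 0.18  7.03 -2.82]
```

Call:
move_arm([
  [[0,-0.0025,0,0],[0,-0.003,0,0],[0,-0.0035,0,0],[0,-0.0035,0,0],[0,-0.0035,0,0]],
])

```text
t: 20.52
tcp_pos: [0.4987, -0.1574, 0.079]
tool_rot: [-0.675, 0.737, 0.01, -0.005]
force: [-9.1, -1.1, 4.2]
finger_gap: -0.002
```

```bash
python3 - <<'E'
from h import *
pushF()
E
```

```text
t 20.52 tcp [ 0.4987 -0.1574  0.079 ] toolx [-0.088 -0.996 -0.006] tooly [-0.996  0.088  0.022] z [-0.021  0.008 -1.   ] F [-9.05 -1.12  4.15] T [-0.053  1.448  0.009] gap -0.002 q [-0.52  0.65  1.8  -0.    0.71  1.14]
push force (along tool +y = reaction) [ 1.88  9.01 -3.97]
```

Call:
move_arm([
  [[0,-0.0035,0,0],[0,-0.004,0,0],[0,-0.005,0,0],[0,-0.005,0,0],[0,-0.005,0,0],[0,-0.005,0,0]],
])

```text
t: 21.02
tcp_pos: [0.4993, -0.1572, 0.0786]
tool_rot: [-0.675, 0.737, 0.014, -0.008]
force: [-12.9, -1.0, 5.4]
finger_gap: -0.001
```

```bash
python3 - <<'E'
from h import *
pushF();s=snap("wrist"); np.save("w18.npy",s,allow_pickle=True); cv2.imwrite("pics/w18.png",s["img"][:,:,::-1])
t=snap("side"); crop(t,250,130,150,120,5,"s18.png");pushF()
E
```

```text
t 21.02 tcp [ 0.4993 -0.1572  0.0786] toolx [-0.087 -0.996 -0.008] tooly [-0.996  0.087  0.031] z [-0.031  0.01  -0.999] F [-12.86  -0.98   5.37] T [-0.152  1.954 -0.071] gap -0.001 q [-0.52  0.65  1.79 -0.01  0.73  1.15]
push force (along tool +y = reaction) [ 2.06 12.89 -4.99]
t 21.12 tcp [ 0.4993 -0.1572  0.0786] toolx [-0.087 -0.996 -0.008] tooly [-0.996  0.087  0.031] z [-0.03   0.01  -0.999] F [-11.92  -0.89   6.05] T [-0.158  1.915 -0.029] gap 0.001 q [-0.52  0.65  1.79 -0.01  0.73  1.15]
push force (along tool +y = reaction) [ 1.88 11.98 -5.69]
```

View pics/w18.png

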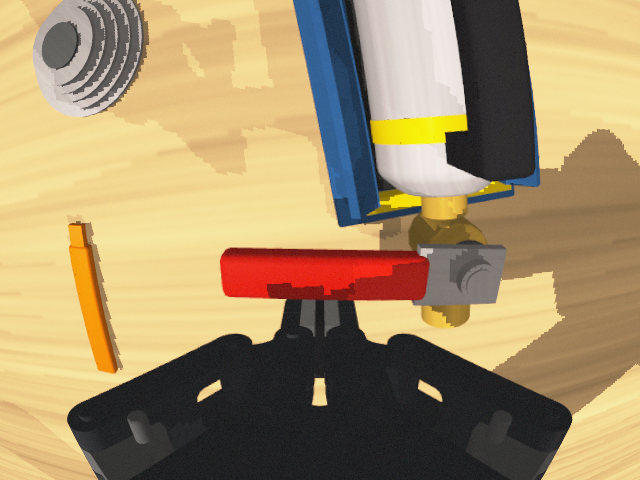

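View pics/s18.png

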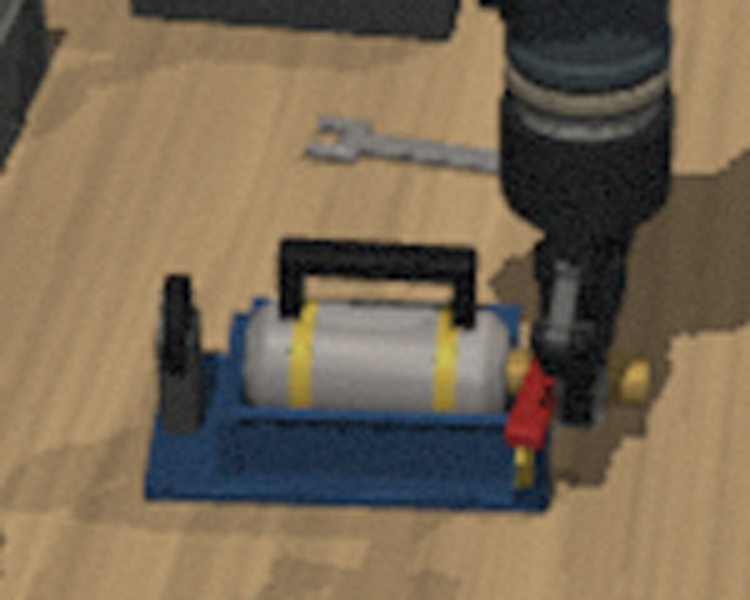

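It is pressed at about 12.5 N at 65 mm (0.8 N m) with no yielding. Next I'll back off straight and rise.

Call:
move_arm([
  [[0,-0.002,0,0],[0,0.0,0,0],[0,0.004,0,0],[0,0.012,0,0],[0,0.025,0,0],[0,0.035,-0.005,0],[0,0.04,-0.03,0],[0,0.04,-0.06,0],[0,0.04,-0.09,0],[0,0.04,-0.12,0],[0,0.04,-0.12,0],[0,0.04,-0.12,0]],
])

```text
t: 22.12
tcp_pos: [0.4647, -0.1561, 0.202]
tool_rot: [-0.675, 0.737, 0.011, -0.007]
force: [-0.2, -0.2, -0.9]
finger_gap: -0.003
```

```bash
python3 - <<'E'
from h import *
pushF();s=snap("wrist"); np.save("w19.npy",s,allow_pickle=True); cv2.imwrite("pics/w19.png",s["img"][:,:,::-1])
t=snap("side"); crop(t,250,130,150,120,5,"s19.png")
E
```

```text
t 22.12 tcp [ 0.4647 -0.1561  0.202 ] toolx [-0.088 -0.996 -0.005] tooly [-0.996  0.088  0.025] z [-0.024  0.007 -1.   ] F [-0.17 -0.22 -0.86] T [0.012 0.037 0.057] gap -0.003 q [-0.55  0.41  1.79 -0.01  0.97  1.12]
push force (along tool +y = reaction) [0.24 0.13 0.86]
```

View pics/w19.png

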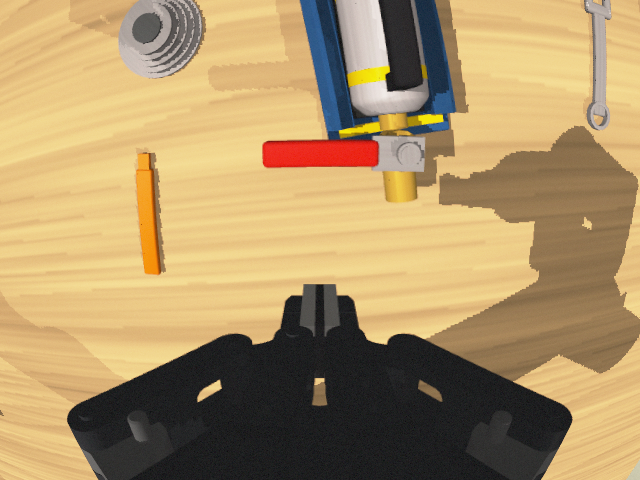

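View pics/s19.png

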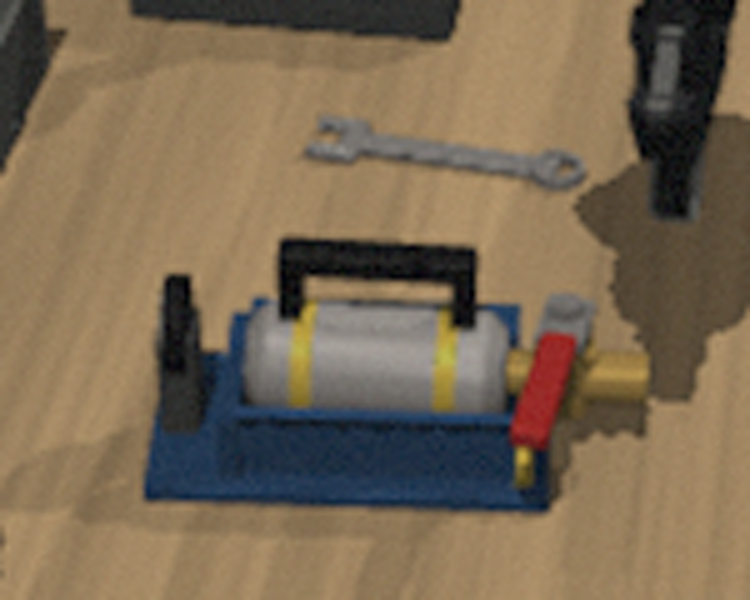

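The tank sits level and down in the bay, with the handle at the same rows as when first seated. The lever is square across the tank at about +y, and the fingers are clear. Handing in.

```bash
python3 - <<'E'
from h import *
s=np.load("w19.npy",allow_pickle=True).item()
hsv=cv2.cvtColor(s["img"],cv2.COLOR_RGB2HSV)
k=cv2.inRange(hsv,(0,150,60),(6,255,255)); k[:120]=0;k[190:]=0
c=max(cv2.findContours(k,0,2)[0],key=cv2.contourArea); b=cv2.boxPoints(cv2.minAreaRect(c))
W=np.array([onz(s,*p,.09)[:2] for p in b]);e=[W[1]-W[0],W[2]-W[1]];e=max(e,key=np.linalg.norm); print("lever heading",np.degrees(np.arctan2(e[1],e[0])))
print(manip.sign_off())
E
```

```text
lever heading -94.4312259834548
the job is handed in; nothing more can be done
None
```

The tank is seated in the blue cradle with its valve over the yellow lip, and the red lever is turned clockwise and pressed home on its stop. I handed the job in at about 22 s of the 69 s allowed.

- **Placing:** I lifted the tank by its handle and lowered it into the bay. It touched the floor at the height expected for a seated tank (0.0987 m measured, 0.0988 m expected). I let go with the valve still open.
- **Shutting:** I pushed the lever round with the closed fingertips against about 3 N of friction until the force rose sharply. I then pressed to about 12–13 N at the grip (about 0.8 N m). The fingertips moved only about 1.5 mm while the force went from 5 to 13 N, so I took this as the hard stop. That is above the 0.4 N m needed and well under the 2 N m limit.
- **Last checks:** After I backed off, the pictures showed the tank level in the bay and the lever across it on the +y side, about 100° from the tank's -x. The wrist force was near zero. The nearby objects in view showed no sign of being disturbed; I did not look at the rest again.
- **Not confirmed:** The neck twist can't be read directly, so I judged the press by wrist force. My position measurements differed by a few mm between cameras before placing, so I corrected from the wrist view. My lever angle assumes the tank's placed heading, and the tank may have shifted within its 3 mm play during the press.

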